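# Mount and clamp the stop carrier on the registration rail

## Robot

A 6-joint arm with a two-finger parallel gripper is mounted at the origin on the work surface; the furniture and walls round the work are solid. World frame = base frame: x ahead of the robot, y to its left, z up, the work surface at z = 0. Lengths are in mm, angles in rad, forces in N, time in s.
With the tool pointing down it reaches from about 350 to 975 mm from the base axis. Payload 7.1 kg.
Tool frame: the origin (TCP) lies on the centre line of the jaws, within the pads' length; the fingertips stand 25 mm ahead of it and the grasp point (between the pads) lies 6 mm ahead of it (ctrl.nose_length is the distance from the TCP to the fingertips, in mm); x points along the fingers, y is the direction in which the jaws open and shut, and the axes are right-handed (so a half turn about x gives the same grasp; the last joint's range is limited). The gripper opens to 88 mm and grips with 3 to 60 N. Pads are 20 mm wide; open, the fingers measure 115 mm over their backs; the gripper's body (75 mm by 178 mm) begins 61 mm behind the grasp point.
Start: joints at [1.203, 0.423, 1.63, -0, 1.089, -0.019], TCP at [213.574, 587.359, 227.375] pointing down, gripper open.
Joint ranges: [-3, 3], [-0.9, 2.11], [0.09, 2.58], [-1.31, 4.45], [0.11, 2.69], [-2.54, 2.54]. Speed limits (rad/s): [2.39, 2.39, 3.01, 3.14, 3.14, 3.14].

## Interface

Orientations are given as a rotation vector (axis times angle).
In Python, from workcell import ctrl gives the robot as it stands.
- The arm moves only by the tool arm_command, never from a script. Its argument "deltas" is a list of rows, each a list of 4 numbers: the shift along the tool's x, y, z in m, then the turn about the tool's x in rad. In form: [[tx, ty, tz, yaw], ...]. A call has 1 to 10 rows; each row shifts and turns the pose as measured when the row begins, along the tool's axes as they then stand; what a row does not reach is not made up. A row lasts 1/10 s, in which the tool goes at most 50 mm and 8.59 degrees, less where a joint would pass 70% of its speed; a pose out of reach is approached as far as the arm can. A call is refused whole if a number of a shift passes 0.05 or a number of a turn 0.15, either way. A call with a gripper value outside its range is refused whole. "hand" is the finger opening in m, from 0 to 0.0878, set as the call begins (left out, the last holds). The fingers move at their own pace and stop on an object; the grip force is fixed at half the most. Time passes only in rows, so rows that do not move let the fingers close. It gives the time, the measured TCP pose, the force and the opening at its end, in the units of the state.
- ctrl.get_obs(): the state, without advancing time (a new reading comes with each control period).
- ctrl.get_image(name): name is "scene" or "top"; returns the picture (400x640x3 uint8, red, green, blue); there is no depth.
- ctrl.get_calibration(name): a dict with "fx", "fy", "cx", "cy" (pixels), "dist" ([k1, k2, p1, p2, k3] as OpenCV has them; the pictures are not rectified), "R" (3x3) and "t" (3): a world point X has camera coordinates R X + t. Camera axes: x right, y down, z forward; pixel columns grow to the right and rows downward; lengths in mm; the calibration is good to about 2 mm. A picture is of the moment at which its call begins. get_calibration takes no time and is no camera call.
- ctrl.close_job(): hands the job in, once; it reports no verdict.
The state is a dict: "t": time; "qpos": joint angles; "qvel": joint speeds; "joint_torque": joint torques, N m; "ee_pos": TCP position; "orientation": TCP orientation; "ft_force": force on the tool from outside, world axes, zero at the start; "moment": the same for the moment, N m; "width": finger opening in mm.
Only numpy, scipy, OpenCV 4.12 (cv2) and the standard library are available. Lean on these libraries where they do the work, as an engineer would, in place of code of your own. Each camera call takes 0.05 s, during which the arm holds its last target.

## Task

Fit the loose stop carrier onto the registration fence: slide its jaws onto the dovetail bar from the bar's open end and push it along until the tip of its adjusting screw presses, gently, against the end stop. Then tighten its clamp knob firmly, clockwise, so that the carrier is held fast against the stop, without forcing it. Leave the things round about where they are.

Things in the scene. Friction and masses are not known exactly. Their poses are not given: they have to be found in the camera images.
- rail_fence: Fixed grey fence with an aluminium dovetail bar on its front. Origin on the table under the middle of the bar's front face; x points from the bar into the fence, y along the bar to the end stop, z up. Bar y -60 to 60 mm, centre z 46; x 0 (front, 30 mm high) to 12 (neck, 16 high). Upright behind it to z 68 mm. In front a ledge bears the arm: x -66 to -28, y -52 to 75, top z 20.4 (15 at its ramped -y end). Friction about 0.2.
- rail_entry (a point): Middle of the bar's open end (rail_fence y -60, z 46 mm, in the plane of its front face), same axes as rail_fence. The bar's first 13 mm taper in by 3 to 4 mm all round as a lead-in; the carrier comes on from the -y side here and moves in +y.
- end_stop: Fixed dark steel stop block at the +y end of the bar; same origin and axes as rail_fence: x -18 to 14, y 60 to 72, z 24 to 68 mm. The tip of the carrier's adjusting screw (adjust_screw_c1 is the middle of its head, 1.5 mm behind the tip) meets its face at y 60. It is delicate: it must not be loaded above 25 N.
- carrier_grip (a point): Middle of the grip arm of the loose stop carrier (0.25 to 0.45 kg), 30 mm above its underside; x to its jaws, y the way it is slid on, z up. Upright at the start. Arm x -22 to 33, y -14 to 14 (grip across y), underside to 46 mm; lip 40 mm wide, 22 high at x -28 to -20. On the bar it lies at rail_fence x -49, z 50 to 50.4 mm, borne by the ledge (52 clamped); home at y +7 to +27; clear of the bar below y -90.
- carrier_jaws (a point): Middle of the carrier's dovetail slot, at its inner face: 48 mm in x from carrier_grip and 4 mm below it, same axes. Jaw block and jaws: x -16 to 10, y -30 to 30, z -26 to 26 mm. Slot open to +x and at both y ends, with about 1.2 mm clearance on each face. A brass adjusting screw (head 13 mm) on the +y face, set and stiff, sticks out there by 3 to 23 mm, differently each time and not measured: its tip meets the stop.
- knob_grip (a point): Point on the clamp knob's axis at the height to grip, 44 mm above and 53 mm in x from carrier_grip. Black wing knob on top of the carrier: wing 34 mm long, 9 mm thick, 24 mm high (14 mm below this point to 10 mm above). Its x axis is across the wing's thickness, y along the wing; at joint value 0 these match the carrier's axes.
- clamp_knob (a joint): Turn of the clamp knob in rad, growing clockwise seen from above; starts loose at 0 to 0.3, mechanical end 1.9. Steady friction 0.15 N m, and it holds where it is left. Each rad drives clamp_pin down 5 mm; the play is taken up near 0.8 to 0.9 rad, as the carrier rises up to 2 mm; then the turning torque climbs about 0.2 N m per rad; firm at 1.2 to 1.6 rad.
- clamp_pin: Small steel pin hidden in the carrier's upper jaw, driven down by the knob onto the bar's upper flank. A firm clamp is 8 N or more on the bar; above 60 N is forced (about 0.2 N m on the knob gives 10 N, 0.3 gives 30). Origin on the carrier's underside below the knob axis.
- masking_tape: Bystander: roll of masking tape, 104 mm across, 25 mm high, lying flat; origin at its underside.
- squeegee: Bystander: wooden hand squeegee lying flat, 118 x 200 x 25 mm; origin at its underside.
- spare_cup: Bystander: empty cup upside down, 93 mm across, 110 mm high; origin at its underside.
- carrier: The loose stop carrier as a whole: 86 x 60 x 52 mm without the knob; origin on its underside, 30 mm below carrier_grip, same axes.

How it is judged:
By the outcome, as a careful person would: the job done as asked, in the order asked, and still so for the second after the job is handed in, with the robot touching nothing.
It also fails if it takes over 72 s, if anything falls off the work surface, if the arm or the gripper's body presses on something with over 40 N, if the wrist force passes 120 N, or if a joint passes its speed limit or range.

## Working session

There is one attempt and no reset: what is moved stays moved. The work goes in short steps, Python scripts to look and compute and a tool call to move; the robot and the scene stay as the last step left them, time stands still between calls to the robot, and variables do not carry over. Pictures are saved under pics/ and viewed, and the job is handed in when it is done.

Besides the shell and the picture viewer there is one more tool, called after ">>>" in YAML: its name, and indented under it one key for each argument. arm_command: Moves the arm, as the interface text tells. Its arguments: {"type":"object","properties":{"deltas":{"type":"array","items":{"type":"array","items":{"type":"number"}}},"hand":{"type":"number"}},"required":["deltas"]}

```bash
mkdir -p pics; ls; python3 - <<'E'
from workcell import ctrl
import cv2,numpy as np
for n in ("scene","top"):
    im=ctrl.get_image(n); cv2.imwrite(f"pics/{n}0.png",cv2.cvtColor(im,cv2.COLOR_RGB2BGR))
    c=ctrl.get_calibration(n); print(n,c)
    print(-np.array(c["R"]).T@np.array(c["t"]))
print(ctrl.get_obs(), ctrl.nose_length)
E
```

```text
pics
scene {'fx': 484.0510545248178, 'fy': 484.0510545248178, 'cx': 319.7080217433348, 'cy': 205.02159419887116, 'dist': array([0.01607918, 0.        , 0.        , 0.        , 0.        ]), 'R': array([[ 0.4868093 , -0.87349517, -0.00478496],
       [-0.67162187, -0.37078915, -0.64143548],
       [ 0.55851658,  0.31547044, -0.76716206]]), 't': array([-249.0389942 ,  425.98607279, 1091.87966669])}
[-202.49683775 -404.03910195 1109.69959727]
top {'fx': 499.3222952547049, 'fy': 499.3222952547049, 'cx': 316.45909626932473, 'cy': 192.93643137130877, 'dist': array([-0.04983913,  0.        ,  0.        ,  0.        ,  0.        ]), 'R': array([[ 0.03894488, -0.99923967,  0.00183909],
       [-0.97878533, -0.03851805, -0.2012353 ],
       [ 0.20115313,  0.00603702, -0.9795412 ]]), 't': array([ -10.14186892,  570.02481553, 1414.77689483])}
[ 273.74009549    3.28105943 1500.56003037]
{'t': 0.1, 'qpos': array([ 1.20297727e+00,  4.23768557e-01,  1.63057883e+00,  1.76861355e-05,
        1.08856860e+00, -1.90266324e-02]), 'qvel': array([-4.08253595e-05, -8.87454510e-04, -2.07790489e-03, -8.08927802e-04,
       -3.38754386e-04, -3.62168666e-04]), 'joint_torque': array([ 2.14664838e-04, -5.45617640e+01, -2.74323410e+01,  6.45134691e-02,
        1.88100297e-02, -1.93288423e-05]), 'ee_pos': array([213.41997161, 586.93247062, 226.69048328]), 'orientation': array([ 0.27268442,  1.55368283, -0.27472817]), 'ft_force': array([ 0.54919219,  0.57988386, -0.04114554]), 'moment': array([ 0.02722357, -0.01588776, -0.06906984]), 'width': 87.86659520291612} 25.0
```

View pics/scene0.png

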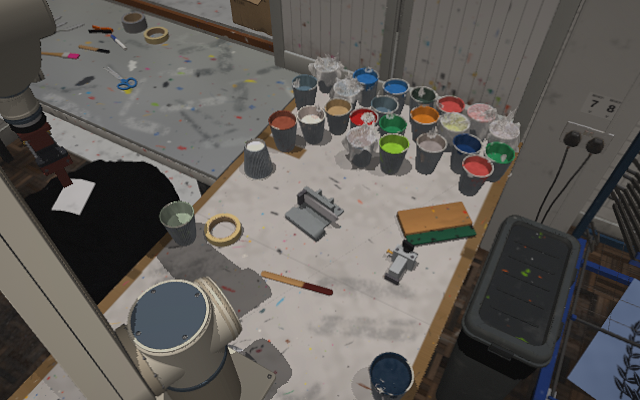

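View pics/top0.png

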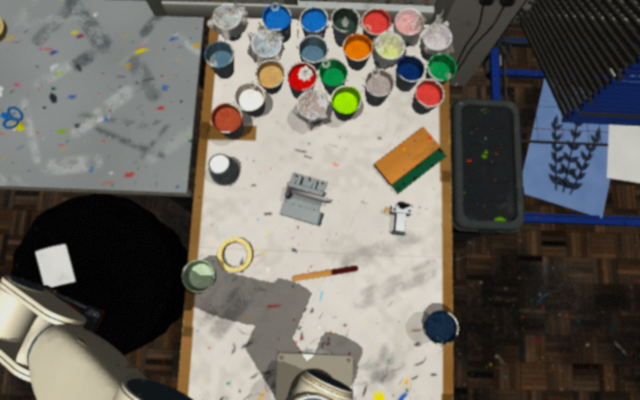

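The scene view shows the fence near (315,212), the carrier near (402,262), the tape at (223,230) and the squeegee at (436,222). In the top view the fence is near (305,198) and the carrier near (400,218). I'll enlarge both.

```bash
python3 - <<'E'
import cv2,numpy as np
a=cv2.imread("pics/scene0.png");b=cv2.imread("pics/top0.png")
def crop(im,x0,y0,w,h,s):
    return cv2.resize(im[y0:y0+h,x0:x0+w],None,fx=s,fy=s,interpolation=cv2.INTER_CUBIC)
cv2.imwrite("pics/sf.png",np.hstack([crop(a,275,180,80,70,5),crop(a,370,225,80,70,5)]))
cv2.imwrite("pics/tf.png",np.hstack([crop(b,270,160,80,70,5),crop(b,360,185,80,70,5)]))
E
```

```text
(no output)
```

View pics/sf.png

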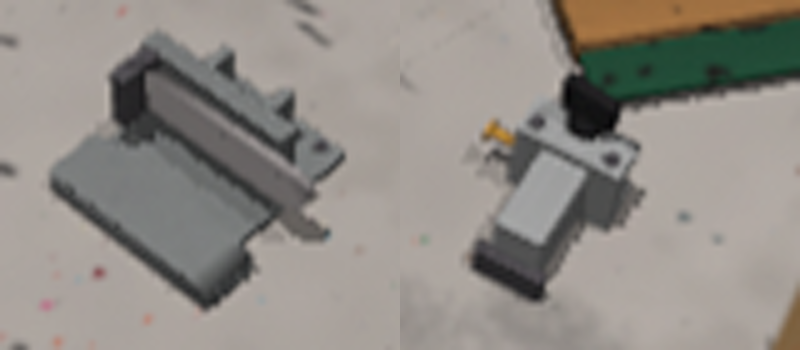

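View pics/tf.png

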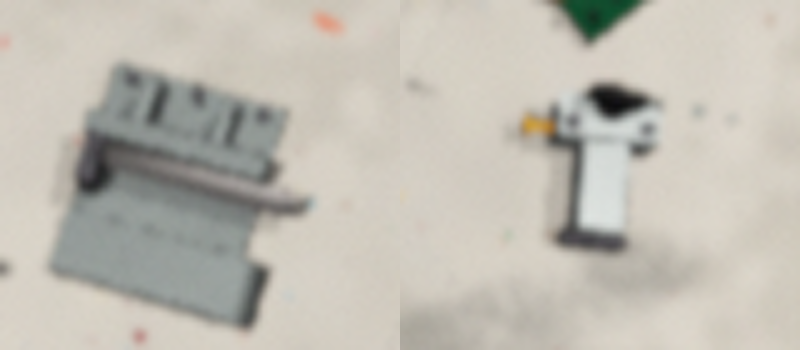

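```bash
python3 - <<'E'
import cv2,numpy as np
a=cv2.imread("pics/scene0.png");b=cv2.imread("pics/top0.png")
def crop(im,x0,y0,w,h,s,n):
    o=cv2.resize(im[y0:y0+h,x0:x0+w],None,fx=s,fy=s,interpolation=cv2.INTER_LINEAR)
    for i in range(0,w,5):
        cv2.putText(o,str(x0+i),(int((i+.5)*s)-8,8),0,.3,(0,0,255),1); cv2.line(o,(int((i+.5)*s),10),(int((i+.5)*s),14),(0,0,255),1)
    for i in range(0,h,5):
        cv2.putText(o,str(y0+i),(0,int((i+.5)*s)+3),0,.3,(0,0,255),1)
    cv2.imwrite(f"pics/{n}.png",o)
crop(a,282,183,66,58,10,"sf10");crop(a,382,236,50,52,10,"sc10")
crop(b,276,170,60,58,10,"tf10");crop(b,380,198,40,42,12,"tc10")
E
```

```text
(no output)
```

View pics/sf10.png

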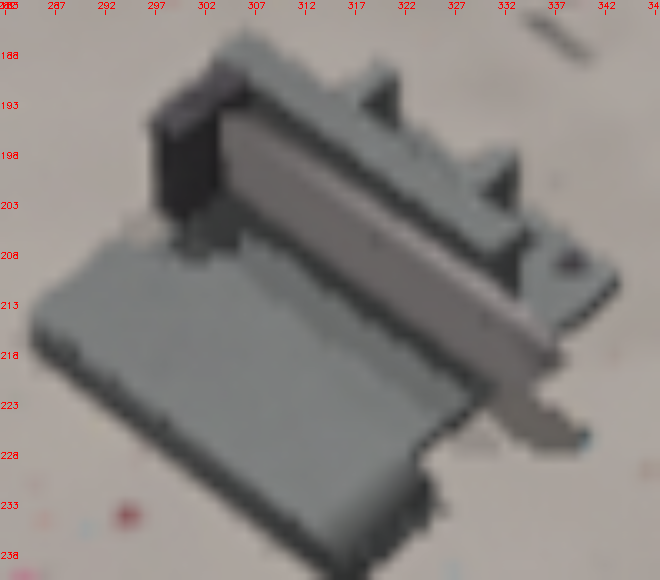

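View pics/sc10.png

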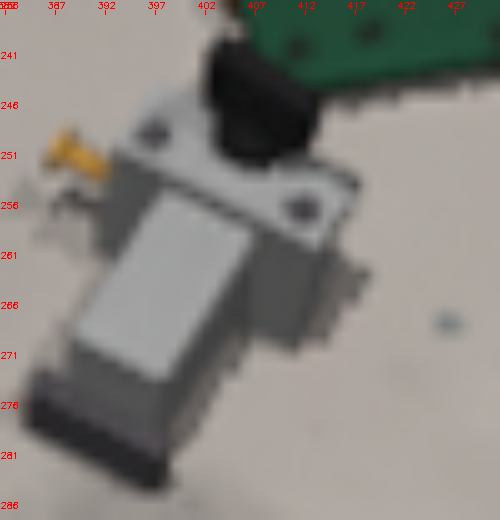

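View pics/tf10.png

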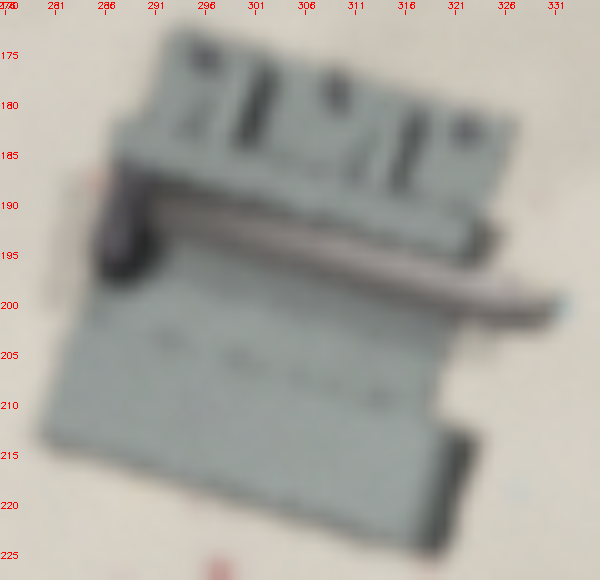

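View pics/tc10.png

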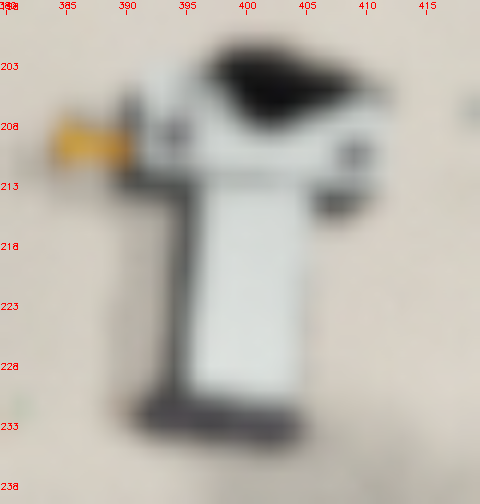

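```bash
cat > h.py <<'E'
import numpy as np,cv2
from workcell import ctrl
def ray(n,px):
    c=ctrl.get_calibration(n);K=np.array([[c["fx"],0,c["cx"]],[0,c["fy"],c["cy"]],[0,0,1]])
    u=cv2.undistortPoints(np.array(px,float).reshape(-1,1,2),K,np.array(c["dist"])).reshape(-1,2)
    R=np.array(c["R"]);C=-R.T@np.array(c["t"])
    return C,np.c_[u,np.ones(len(u))]@R
def onz(n,px,z):
    C,d=ray(n,px); s=(z-C[2])/d[:,2]; return (C+s[:,None]*d)[:,:2]
def proj(n,X):
    c=ctrl.get_calibration(n);K=np.array([[c["fx"],0,c["cx"]],[0,c["fy"],c["cy"]],[0,0,1]])
    return cv2.projectPoints(np.array(X,float).reshape(-1,1,3),cv2.Rodrigues(np.array(c["R"]))[0],np.array(c["t"]),K,np.array(c["dist"]))[0].reshape(-1,2)
def px(off,s,pts): return np.array(pts)/s+np.array(off)-0.5
def rigid(m,w):
    m=np.array(m,float);w=np.array(w,float);mc=m-m.mean(0);wc=w-w.mean(0)
    th=np.arctan2((mc[:,0]*wc[:,1]-mc[:,1]*wc[:,0]).sum(),(mc*wc).sum())
    R=np.array([[np.cos(th),-np.sin(th)],[np.sin(th),np.cos(th)]]);t=w.mean(0)-R@m.mean(0)
    return th,t,(m@R.T+t)-w
E
python3 - <<'E'
from h import *
S=lambda p,o=(282,183):px(o,10,p)
def ln(n,p,z):
    w=onz(n,p,z); print(n,z,w.round(1).tolist(),"ang",np.degrees(np.arctan2(*(w[0]-w[1])[::-1])).round(2))
    return w
print("FENCE")
ln("scene",S([(225,112),(540,342)]),61)
ln("scene",S([(230,192),(490,385)]),31)
ln("scene",S([(35,325),(310,570)]),20.4)
print(onz("scene",S([(218,123),(152,118)]),68).round(1).tolist(),onz("scene",S([(32,322)]),20.4).round(1))
T=lambda p:px((276,170),10,p)
ln("top",T([(155,222),(500,298)]),61)
ln("top",T([(45,440),(410,548)]),20.4)
print(onz("top",T([(42,435)]),20.4).round(1),onz("top",T([(115,272)]),68).round(1))
print("CARRIER")
C=lambda p:S(p,(382,236))
m=[(32,14),(32,-14),(-21,14),(-21,-14)]
w=onz("scene",C([(160,188),(255,235),(75,330),(165,380)]),46)
th,t,r=rigid(m,w);print(np.degrees(th),t,r.round(1).tolist())
w=onz("scene",C([(120,150),(325,250),(357,180)]),52);th,t,r=rigid([(32,30),(32,-30),(58,-30)],w);print(np.degrees(th),t,r.round(1).tolist())
D=lambda p:px((380,198),12,p)
w=onz("top",D([(195,182),(308,185),(185,392),(298,397)]),46);th,t,r=rigid(m,w);print(np.degrees(th),t,r.round(1).tolist())
E
```

```text
FENCE
scene 61 [[576.3, 87.5], [545.3, -31.6]] ang 75.44
scene 31 [[572.4, 84.6], [546.2, -15.8]] ang 75.35
scene 20.4 [[509.4, 113.3], [472.2, 0.8]] ang 71.72
[[566.5, 83.9], [559.0, 101.4]] [[509.9 114.6]]
top 61 [[570.1, 87.2], [551.3, -15.1]] ang 79.6
top 20.4 [[510.4, 119.3], [482.1, 8.6]] ang 75.65
[[511.9 120.3]] [[553.3  97.8]]
CARRIER
-3.0538618248409226 [ 490.96269671 -240.85410711] [[0.5, -0.0], [0.7, -0.4], [-1.2, 1.1], [-0.0, -0.7]]
-2.764992389128647 [ 490.95663761 -242.6663909 ] [[-0.7, 1.3], [-0.4, 0.4], [1.1, -1.7]]
-1.791822068767374 [ 490.65756128 -236.88539112] [[0.9, 0.3], [-0.3, 0.2], [0.1, -0.1], [-0.6, -0.4]]
```

```bash
python3 - <<'E'
from h import *
th=np.radians(-14.5);ax=np.array([np.cos(th),np.sin(th)]);ay=np.array([-ax[1],ax[0]])
import sys
for n in("scene","top"):
    im=cv2.cvtColor(cv2.imread(f"pics/{n}0.png"),cv2.COLOR_BGR2GRAY).astype(np.float32)
    def prof(u,v,z,along):
        # u: x range (from base a=532.5 along ax), v : y range about y0
        out=[]
        for a in u:
            P=[np.r_[(532.5+a)*ax+b*ay,z] for b in v] if along else [np.r_[(532.5+b)*ax+a*ay,z] for b in v]
            q=proj(n,P).astype(np.float32)
            out.append(cv2.remap(im,q[:,0].reshape(-1,1),q[:,1].reshape(-1,1),cv2.INTER_CUBIC).mean())
        return np.array(out).round().astype(int).tolist()
    # y of fence origin: estimate
    Y=170
    print(n,"x z61 lo half",prof(range(-20,20,1),range(115,155,4),61,1))
    print(n,"x z61 hi half",prof(range(-20,20,1),range(165,205,4),61,1))
    print(n,"x z20 lo half",prof(range(-80,-52,1),range(140,175,4),20.4,1))
    print(n,"x z20 hi half",prof(range(-80,-52,1),range(190,230,4),20.4,1))
    print(n,"y z20 +end",prof(range(225,265,1),range(-58,-40,3),20.4,0))
E
```

```text
scene x z61 lo half [52, 53, 59, 69, 79, 89, 95, 99, 101, 101, 101, 101, 101, 101, 101, 101, 100, 99, 98, 97, 97, 100, 106, 115, 127, 137, 143, 142, 134, 119, 103, 87, 75, 69, 69, 74, 82, 91, 99, 104]
scene x z61 hi half [53, 55, 60, 69, 80, 88, 95, 99, 101, 101, 100, 100, 101, 101, 101, 101, 100, 99, 98, 97, 99, 104, 109, 116, 122, 124, 122, 114, 102, 88, 76, 66, 57, 53, 53, 61, 75, 91, 105, 115]
scene x z20 lo half [170, 167, 161, 149, 130, 105, 84, 68, 60, 58, 60, 65, 74, 88, 101, 113, 122, 128, 129, 128, 127, 126, 126, 126, 126, 126, 126, 126]
scene x z20 hi half [171, 169, 162, 148, 130, 108, 84, 66, 59, 61, 68, 75, 82, 90, 100, 111, 118, 123, 126, 127, 126, 125, 125, 124, 124, 124, 124, 124]
scene y z20 +end [124, 124, 124, 124, 124, 124, 124, 124, 124, 124, 124, 124, 123, 122, 122, 123, 127, 134, 143, 153, 161, 166, 170, 170, 170, 169, 168, 168, 168, 168, 168, 168, 168, 168, 168, 168, 168, 168, 168, 168]
top x z61 lo half [175, 172, 169, 166, 164, 161, 159, 158, 156, 154, 152, 149, 145, 140, 133, 126, 118, 111, 107, 107, 109, 115, 124, 133, 142, 150, 156, 159, 159, 157, 154, 150, 148, 147, 149, 151, 154, 156, 157, 158]
top x z61 hi half [148, 145, 141, 138, 135, 132, 130, 128, 127, 126, 124, 122, 119, 114, 110, 105, 102, 101, 101, 105, 110, 117, 123, 129, 133, 134, 132, 129, 123, 117, 112, 110, 112, 118, 125, 133, 139, 144, 147, 149]
top x z20 lo half [208, 208, 208, 207, 205, 202, 196, 188, 178, 167, 156, 147, 141, 139, 140, 144, 149, 153, 156, 158, 159, 159, 159, 158, 158, 158, 158, 158]
top x z20 hi half [210, 209, 209, 208, 207, 204, 199, 191, 182, 172, 161, 152, 146, 143, 143, 145, 148, 151, 153, 154, 155, 156, 155, 155, 155, 154, 154, 154]
top y z20 +end [154, 154, 154, 154, 154, 153, 153, 153, 153, 153, 153, 153, 153, 153, 153, 153, 153, 153, 156, 159, 165, 172, 179, 187, 195, 201, 206, 209, 210, 211, 211, 211, 211, 211, 211, 211, 211, 211, 211, 211]
```

```bash
cat >> h.py <<'E'
from scipy.spatial.transform import Rotation as Ro
def st():
    o=ctrl.get_obs();R=Ro.from_rotvec(o["orientation"]).as_matrix();return o,R
FA=np.radians(-14.5)
def togo(target,yawdeg):
    # yawdeg: wanted world heading of tool y (mod 180)
    o,R=st();d=R.T@(np.array(target)-o["ee_pos"])
    cur=np.degrees(np.arctan2(R[1,1],R[0,1]));dy=(yawdeg-cur+90)%180-90
    print("t",round(o["t"],2),"tcp",o["ee_pos"].round(1),"ytool heading",round(cur,2),"F",o["ft_force"].round(1),"M",o["moment"].round(2),"w",round(o["width"],1),"q6",o["qpos"][5].round(2))
    print("delta tool mm",d.round(1),"turn about tool x rad",round(-np.radians(dy),4)," xaxis",R[:,0].round(3))
E
python3 - <<'E'
from h import *
togo([490.8,-239,130],90-2.4)
n="x"
th=np.radians(-2.5);ax=np.array([np.cos(th),np.sin(th)]);ay=np.array([-ax[1],ax[0]])
for n in("scene","top"):
    im=cv2.cvtColor(cv2.imread(f"pics/{n}0.png"),cv2.COLOR_BGR2GRAY).astype(np.float32)
    def prof(X,Y,z):
        out=[]
        for x in X:
          for y in Y: pass
        P=np.array([[np.r_[np.array([490.8,-239])+x*ax+y*ay,z] for y in Y] for x in X])
        q=proj(n,P.reshape(-1,3)).astype(np.float32).reshape(len(X),len(Y),2)
        return cv2.remap(im,q[...,0].copy(),q[...,1].copy(),cv2.INTER_CUBIC)
    p=prof(range(-40,-8),range(-8,9,2),46);print(n,"outer end x",p.mean(1).round().astype(int).tolist())
    for xs in((-16,-2),(10,26)):
        p=prof(range(xs[0],xs[1],2),range(-24,25),46);print(n,"y across",xs,p.mean(0).round().astype(int).tolist())
E
```

```text
t 0.1 tcp [213.4 586.9 226.7] ytool heading 70.02 F [ 0.5  0.6 -0. ] M [ 0.03 -0.02 -0.07] w 87.9 q6 -0.02
delta tool mm [  97.6 -681.3  543. ] turn about tool x rad -0.3069  xaxis [-0.    -0.001 -1.   ]
scene outer end x [74, 77, 76, 75, 75, 77, 80, 83, 85, 84, 83, 82, 81, 79, 75, 73, 78, 92, 112, 132, 148, 159, 164, 166, 165, 164, 163, 162, 162, 162, 162, 162]
scene y across (-16, -2) [90, 82, 73, 67, 63, 62, 66, 76, 95, 121, 145, 160, 165, 164, 162, 161, 162, 162, 162, 162, 162, 162, 162, 162, 162, 163, 163, 163, 162, 162, 162, 162, 163, 162, 157, 148, 141, 138, 142, 151, 160, 166, 168, 167, 166, 166, 166, 166, 166]
scene y across (10, 26) [76, 74, 71, 68, 65, 65, 72, 88, 112, 137, 155, 163, 163, 161, 159, 158, 158, 158, 158, 158, 158, 159, 159, 160, 160, 160, 160, 159, 159, 159, 160, 162, 163, 159, 146, 123, 97, 79, 73, 74, 76, 78, 79, 81, 84, 89, 95, 101, 108]
top outer end x [181, 179, 174, 166, 156, 144, 127, 112, 98, 86, 80, 77, 78, 81, 88, 101, 116, 134, 155, 173, 188, 203, 210, 216, 220, 222, 222, 222, 222, 222, 222, 221]
top y across (-16, -2) [208, 208, 207, 208, 208, 207, 206, 204, 201, 198, 196, 197, 200, 205, 210, 214, 216, 219, 221, 221, 222, 222, 222, 222, 221, 221, 221, 221, 222, 222, 222, 222, 222, 223, 221, 217, 212, 202, 182, 161, 139, 118, 105, 101, 106, 120, 138, 153, 163]
top y across (10, 26) [204, 202, 200, 198, 196, 195, 194, 194, 194, 195, 197, 199, 202, 206, 209, 211, 214, 215, 216, 216, 216, 216, 216, 216, 216, 216, 216, 217, 217, 217, 217, 217, 217, 214, 212, 207, 193, 176, 158, 134, 112, 98, 91, 96, 108, 123, 136, 148, 159]
```

>>> arm_command:
  deltas:
    - [0, -0.038, 0.03, 0]
    - [0, -0.038, 0.03, 0]
    - [0, -0.038, 0.03, 0]
    - [0, -0.038, 0.03, 0]
    - [0, -0.038, 0.03, 0]
    - [0, -0.038, 0.03, 0]
    - [0, -0.038, 0.03, 0]
    - [0, -0.038, 0.03, 0]
    - [0, -0.038, 0.03, 0]
    - [0, -0.038, 0.03, 0]
  hand: 0.0878

```text
t: 1.1
ee_pos: [367.3, 117.0, 224.3]
orientation: [0.264, 1.555, -0.266]
ft_force: [1.6, 0.4, -0.8]
width: 87.8
```

```bash
python3 -c "
from h import *
togo([490.9,-239,130],90-3.3)"
```

```text
t 1.1 tcp [367.3 117.  224.3] ytool heading 70.65 F [ 1.6  0.4 -0.8] M [ 0.01  0.   -0.  ] w 87.8 q6 -0.95
delta tool mm [  94.7 -294.8  234.6] turn about tool x rad -0.2801  xaxis [-0.    -0.001 -1.   ]
```

>>> arm_command:
  deltas:
    - [0, -0.038, 0.03, 0]
    - [0, -0.038, 0.03, 0]
    - [0, -0.038, 0.03, 0]
    - [0, -0.038, 0.03, 0]
    - [0, -0.038, 0.03, 0]
    - [0, -0.038, 0.03, 0]
    - [0, -0.038, 0.03, 0]
    - [0.02, 0, 0, -0.14]
    - [0.02, 0, 0, -0.14]
    - [0, 0, 0, 0]

```text
t: 2.1
ee_pos: [478.7, -223.3, 183.5]
orientation: [0.044, 1.567, -0.048]
ft_force: [-0.5, -0.4, -0.1]
width: 87.9
```

```bash
python3 -c "
from h import *
togo([490.9,-239,130],90-3.3)"
```

```text
t 2.1 tcp [ 478.7 -223.3  183.5] ytool heading 86.64 F [-0.5 -0.4 -0.1] M [ 0.02 -0.04 -0.02] w 87.9 q6 -1.97
delta tool mm [ 53.5 -14.8  12.9] turn about tool x rad -0.0011  xaxis [ 0.003 -0.003 -1.   ]
```

>>> arm_command:
  deltas:
    - [0.01, -0.015, 0.013, 0]
    - [0.02, 0, 0, 0]
    - [0.02, 0, 0, 0]
    - [0.0, 0, 0, 0]

```text
t: 2.5
ee_pos: [491.9, -239.0, 134.4]
orientation: [0.056, 1.566, -0.059]
ft_force: [0.2, 0.9, -0.1]
width: 87.7
```

```bash
python3 - <<'E'
from h import *
togo([490.9,-239,36],90-3.3)
a=ctrl.get_image("scene");cv2.imwrite("pics/s1.png",cv2.resize(cv2.cvtColor(a,cv2.COLOR_RGB2BGR)[200:300,330:450],None,fx=6,fy=6,interpolation=cv2.INTER_LINEAR))
E
```

```text
t 2.5 tcp [ 491.9 -239.   134.4] ytool heading 85.81 F [ 0.2  0.9 -0.1] M [0.05 0.04 0.  ] w 87.7 q6 -1.97
delta tool mm [98.4  0.2 -1.4] turn about tool x rad -0.0156  xaxis [ 0.004 -0.003 -1.   ]
```

View pics/s1.png

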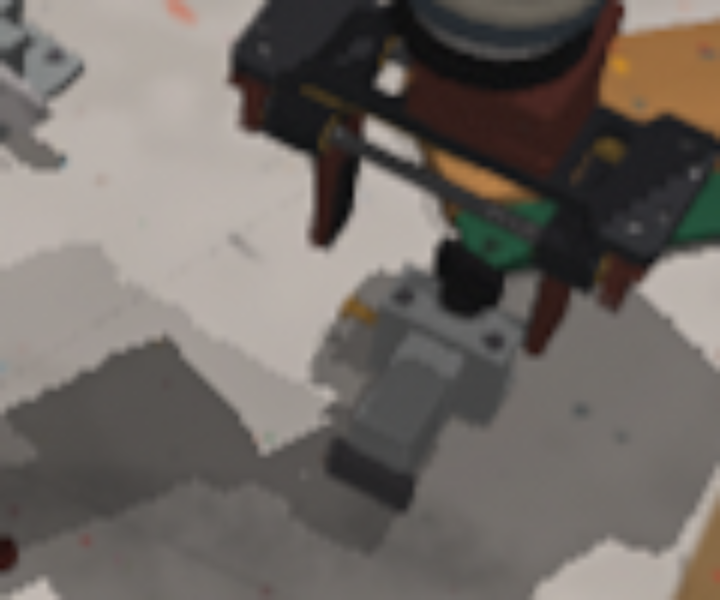

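The picture shows the open fingers straddling the arm (arm top near (400,390) in the crop, fingers at (335,200) and (545,320)). Descending next.

>>> arm_command:
  deltas:
    - [0.025, 0, -0.001, 0]
    - [0.025, 0, 0, 0]
    - [0.02, 0, 0, 0]
    - [0.015, 0, 0, 0]
    - [0.01, 0, 0, 0]
    - [0, 0, 0, 0]

```text
t: 3.15
ee_pos: [498.1, -240.9, 46.4]
orientation: [0.056, 1.553, -0.069]
ft_force: [-0.5, 0.5, 0.2]
width: 88.2
```

```bash
python3 - <<'E'
from h import *
togo([490.9,-239,36],90-3.3)
E
```

```text
t 3.15 tcp [ 498.1 -240.9   46.4] ytool heading 85.43 F [-0.5  0.5  0.2] M [0.02 0.07 0.05] w 88.2 q6 -1.96
delta tool mm [10.2  1.4 -7.5] turn about tool x rad -0.0222  xaxis [ 0.016 -0.009 -1.   ]
```

>>> arm_command:
  deltas:
    - [0.005, 0.001, -0.004, -0.01]
    - [0.005, 0, -0.003, -0.01]
    - [0, 0, 0, 0]

```text
t: 3.45
ee_pos: [492.0, -239.8, 37.4]
orientation: [0.038, 1.551, -0.053]
ft_force: [-0.9, 0.2, 0.6]
width: 87.9
```

```bash
python3 - <<'E'
from h import *
togo([490.9,-239,36],90-3.3)
a=ctrl.get_image("scene");cv2.imwrite("pics/s2.png",cv2.resize(cv2.cvtColor(a,cv2.COLOR_RGB2BGR)[200:300,330:450],None,fx=6,fy=6,interpolation=cv2.INTER_LINEAR))
E
```

```text
t 3.45 tcp [ 492.  -239.8   37.4] ytool heading 86.65 F [-0.9  0.2  0.6] M [0.02 0.   0.05] w 87.9 q6 -1.99
delta tool mm [ 1.4  0.7 -1.1] turn about tool x rad -0.0009  xaxis [ 0.019 -0.01  -1.   ]
```

View pics/s2.png

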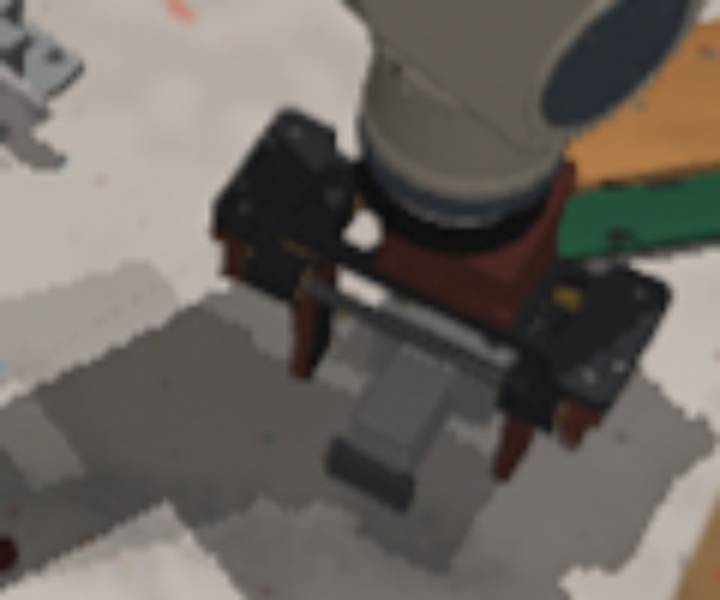

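The fingers straddle the arm evenly (finger tips near (300,370) and (505,470), arm centre near (400,400) in the crop). Closing now.

>>> arm_command:
  deltas:
    - [0.001, 0, -0.001, 0]
    - [0, 0, 0, 0]
    - [0, 0, 0, 0]
    - [0, 0, 0, 0]
    - [0, 0, 0, 0]
  hand: 0.01

```text
t: 4.0
ee_pos: [492.0, -240.3, 37.6]
orientation: [0.038, 1.549, -0.055]
ft_force: [-0.3, 0.5, 0.0]
width: 51.2
```

```bash
python3 - <<'E'
from h import *
togo([490.9,-239,36],90-3.3)
E
```

```text
t 4.0 tcp [ 492.  -240.3   37.6] ytool heading 86.61 F [-0.3  0.5  0. ] M [ 0.    0.04 -0.01] w 51.2 q6 -1.99
delta tool mm [ 1.6  1.3 -1.2] turn about tool x rad -0.0016  xaxis [ 0.021 -0.011 -1.   ]
```

>>> arm_command:
  deltas:
    - [0.001, 0.001, -0.001, 0]
    - [0, 0, 0, 0]
    - [0, 0, 0, 0]
    - [0, 0, 0, 0]
    - [0, 0, 0, 0]

```text
t: 4.5
ee_pos: [491.0, -238.9, 36.6]
orientation: [0.038, 1.549, -0.054]
ft_force: [-0.2, -0.2, 0.3]
width: 27.7
```

```bash
python3 - <<'E'
from h import *
togo([490.9,-239,36],90-3.3)
E
```

```text
t 4.5 tcp [ 491.  -238.9   36.6] ytool heading 86.62 F [-0.2 -0.2  0.3] M [ 0.1  -0.    0.01] w 27.7 q6 -1.99
delta tool mm [ 0.6 -0.1 -0.1] turn about tool x rad -0.0014  xaxis [ 0.021 -0.011 -1.   ]
```

>>> arm_command:
  deltas:
    - [-0.01, 0, 0, 0]
    - [-0.02, 0, 0, 0]
    - [-0.01, 0.01, 0, 0.05]
    - [0, 0.03, 0, 0.075]
    - [0, 0.03, 0, 0.07]
    - [0, 0.03, 0, 0]
    - [0, 0.03, 0, 0]
    - [0, 0, 0, 0]

```text
t: 5.3
ee_pos: [513.8, -107.8, 79.2]
orientation: [0.203, 1.542, -0.214]
ft_force: [0.2, -0.1, -3.2]
width: 27.6
```

```bash
python3 - <<'E'
from h import *
togo([485.9,-58,62],75.5)
E
```

```text
t 5.3 tcp [ 513.8 -107.8   79.2] ytool heading 74.74 F [ 0.2 -0.1 -3.2] M [ 0.02  0.1  -0.01] w 27.6 q6 -1.52
delta tool mm [ 16.2  40.8 -40.4] turn about tool x rad -0.0133  xaxis [ 0.018 -0.01  -1.   ]
```

>>> arm_command:
  deltas:
    - [0.0, 0, -0.02, -0.013]
    - [0.0, 0, -0.02, 0]
    - [0.008, 0.015, 0, 0]
    - [0, 0.015, 0, 0]
    - [0, 0, 0, 0]

```text
t: 5.8
ee_pos: [480.4, -68.9, 71.4]
orientation: [0.19, 1.544, -0.203]
ft_force: [-0.4, -0.1, -3.3]
width: 27.7
```

```bash
python3 - <<'E'
from h import *
togo([485.9,-58,62],75.5)
for n,(y,x) in (("scene",(170,270)),("top",(155,270))):
    a=ctrl.get_image(n);a=cv2.cvtColor(a,cv2.COLOR_RGB2BGR);cv2.imwrite(f"pics/{n}3full.png",a);cv2.imwrite(f"pics/{n}3.png",cv2.resize(a[y:y+90,x:x+120],None,fx=6.5,fy=6.5,interpolation=cv2.INTER_LINEAR))
E
```

```text
t 5.8 tcp [480.4 -68.9  71.4] ytool heading 75.61 F [-0.4 -0.1 -3.3] M [ 0.    0.05 -0.01] w 27.7 q6 -1.47
delta tool mm [ 9.4 12.   2.4] turn about tool x rad 0.0019  xaxis [ 0.017 -0.011 -1.   ]
```

View pics/scene3.png

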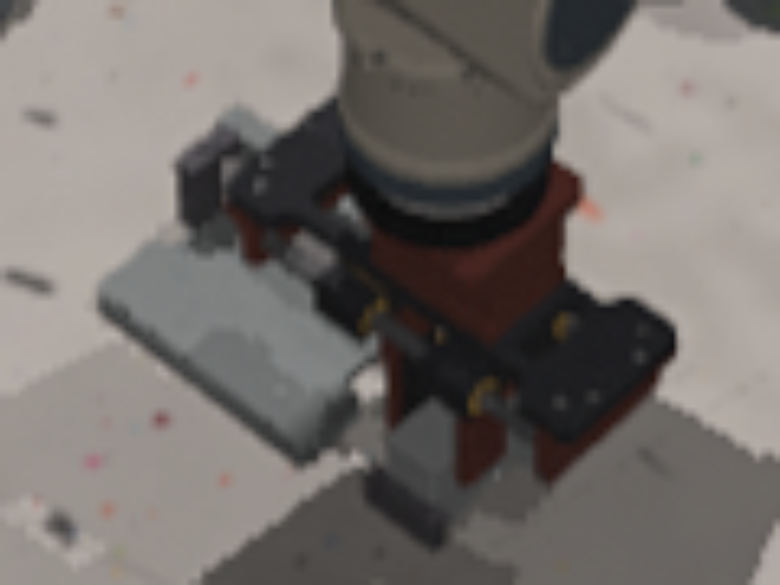

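View pics/top3.png

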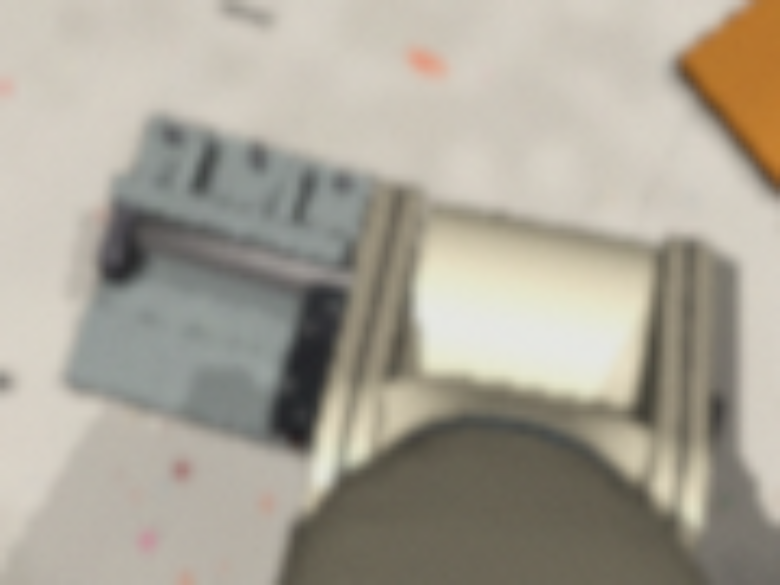

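```bash
cat >> h.py <<'E'
def fr():
    o,R=st();ax=np.array([np.cos(FA),np.sin(FA)]);ay=np.array([-ax[1],ax[0]])
    g=o["ee_pos"]+6.6*R[:,0]; rot=np.array([[*ax,0],[*ay,0],[0,0,1]])
    F=rot@o["ft_force"];M=rot@o["moment"]
    dyaw=np.degrees(np.arctan2(R[1,1],R[0,1]))-75.5
    print("t",round(o["t"],2),"grip fence x %.1f y %.1f z %.1f"%(ax@g[:2]-534,ay@g[:2]-170.5,g[2]),"yaw err deg %.2f"%dyaw,"F",F.round(1),"M",M.round(2),"tilt",(rot@R[:,0])[:2].round(3),"w",round(o["width"],1),"q6",o["qpos"][5].round(2))
E
python3 -c "
from h import *
fr()"
```

```text
t 5.9 grip fence x -51.2 y -117.8 z 64.8 yaw err deg 0.08 F [ 0.   0.8 -3.4] M [-0.03  0.09  0.03] tilt [ 0.019 -0.006] w 27.6 q6 -1.47
```

>>> arm_command:
  deltas:
    - [0.007, 0.01, 0.001, 0]
    - [0.007, 0.01, 0.001, 0]
    - [0, 0, 0, 0]

```text
t: 6.2
ee_pos: [488.6, -51.4, 56.6]
orientation: [0.192, 1.542, -0.206]
ft_force: [-1.4, -0.3, -3.2]
width: 27.7
```

```bash
python3 -c "
from h import *
fr()"
```

```text
t 6.2 grip fence x -47.9 y -98.0 z 50.0 yaw err deg -0.06 F [-1.3 -0.6 -3.2] M [0.03 0.08 0.01] tilt [ 0.021 -0.006] w 27.7 q6 -1.43
```

>>> arm_command:
  deltas:
    - [-0.001, 0, -0.001, 0]
    - [0, 0, 0, 0]

```text
t: 6.4
ee_pos: [487.4, -50.9, 57.0]
orientation: [0.191, 1.543, -0.205]
ft_force: [0.2, 0.8, -3.4]
width: 27.8
```

```bash
python3 -c "
from h import *
fr()
for n,(y,x) in (('scene',(170,270)),):
    a=ctrl.get_image(n);a=cv2.cvtColor(a,cv2.COLOR_RGB2BGR);cv2.imwrite(f'pics/{n}4.png',cv2.resize(a[y:y+90,x:x+120],None,fx=6.5,fy=6.5,interpolation=cv2.INTER_LINEAR))
"
```

```text
t 6.4 grip fence x -49.3 y -97.8 z 50.4 yaw err deg -0.00 F [-0.   0.9 -3.4] M [0.02 0.12 0.02] tilt [ 0.019 -0.007] w 27.8 q6 -1.43
```

View pics/scene4.png

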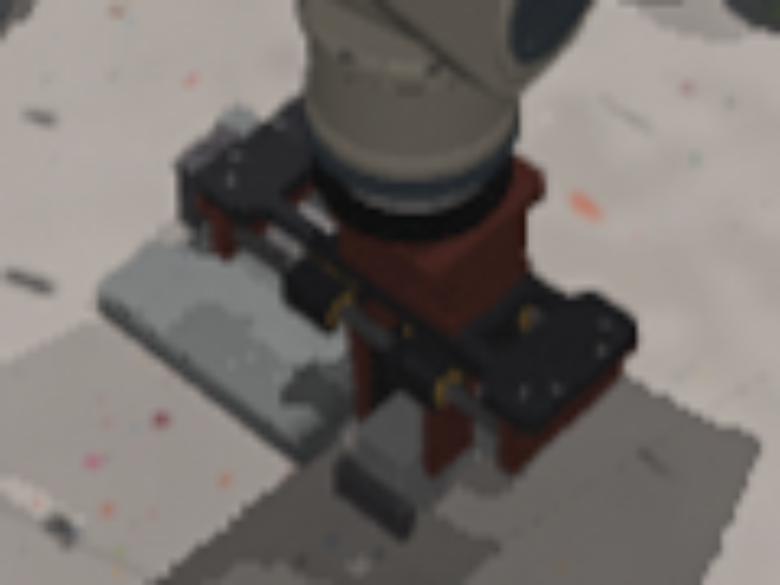

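The crop shows the carrier level just short of the ledge; the gripper hides its jaws, so I'll feel the entry by force.

>>> arm_command:
  deltas:
    - [0, 0.004, 0, 0]
    - [0, 0.004, 0, 0]
    - [0, 0, 0, 0]

```text
t: 6.75
ee_pos: [489.7, -42.9, 57.3]
orientation: [0.192, 1.543, -0.206]
ft_force: [-0.4, 0.3, -3.4]
width: 27.6
```

```bash
python3 -c "
from h import *
fr()"
```

```text
t 6.75 grip fence x -49.0 y -89.5 z 50.7 yaw err deg -0.05 F [-0.4  0.2 -3.4] M [-0.04  0.08  0.02] tilt [ 0.02  -0.007] w 27.6 q6 -1.41
```

>>> arm_command:
  deltas:
    - [0, 0.003, 0, 0]
    - [0, 0.003, 0, 0]
    - [0, 0, 0, 0]

```text
t: 7.05
ee_pos: [491.5, -36.5, 57.5]
orientation: [0.192, 1.542, -0.206]
ft_force: [0.3, 0.1, -3.3]
width: 28.0
```

```bash
python3 -c "
from h import *
fr()"
```

```text
t 7.05 grip fence x -48.8 y -82.8 z 50.9 yaw err deg -0.04 F [ 0.2  0.1 -3.3] M [-0.02  0.08  0.01] tilt [ 0.02  -0.007] w 28.0 q6 -1.39
```

>>> arm_command:
  deltas:
    - [0.0005, 0.003, 0, 0]
    - [0, 0.003, 0, 0]
    - [0, 0, 0, 0]

```text
t: 7.35
ee_pos: [492.3, -30.2, 56.7]
orientation: [0.191, 1.544, -0.206]
ft_force: [-0.1, -0.6, -3.6]
width: 27.7
```

```bash
python3 -c "
from h import *
fr()"
```

```text
t 7.35 grip fence x -49.7 y -76.5 z 50.1 yaw err deg -0.03 F [ 0.  -0.6 -3.6] M [ 0.03  0.06 -0.01] tilt [ 0.019 -0.007] w 27.7 q6 -1.38
```

>>> arm_command:
  deltas:
    - [0, 0.003, 0, 0]
    - [0, 0, 0, 0]

```text
t: 7.55
ee_pos: [492.8, -26.9, 56.5]
orientation: [0.191, 1.544, -0.206]
ft_force: [-0.4, 0.5, -3.9]
width: 28.0
```

```bash
python3 -c "
from h import *
fr()"
```

```text
t 7.55 grip fence x -50.0 y -73.2 z 49.9 yaw err deg -0.03 F [-0.5  0.3 -3.9] M [0.1  0.17 0.  ] tilt [ 0.018 -0.007] w 28.0 q6 -1.37
```

>>> arm_command:
  deltas:
    - [-0.0004, 0.003, 0, 0]
    - [0, 0.003, 0, 0]
    - [0, 0, 0, 0]

```text
t: 7.85
ee_pos: [494.4, -20.6, 56.9]
orientation: [0.191, 1.545, -0.206]
ft_force: [-0.9, -0.1, -3.8]
width: 27.3
```

```bash
python3 -c "
from h import *
fr()"
```

```text
t 7.85 grip fence x -50.1 y -66.7 z 50.3 yaw err deg -0.03 F [-0.9 -0.3 -3.8] M [0.03 0.22 0.04] tilt [ 0.018 -0.007] w 27.3 q6 -1.36
```

>>> arm_command:
  deltas:
    - [0, 0.003, 0, 0]
    - [0, 0.003, 0, 0]
    - [0, 0, 0, 0]

```text
t: 8.15
ee_pos: [496.0, -14.2, 56.8]
orientation: [0.191, 1.545, -0.206]
ft_force: [-0.6, 1.1, -3.7]
width: 27.6
```

```bash
python3 -c "
from h import *
fr()"
```

```text
t 8.15 grip fence x -50.1 y -60.1 z 50.3 yaw err deg -0.03 F [-0.9  0.9 -3.7] M [-0.    0.26  0.07] tilt [ 0.018 -0.007] w 27.6 q6 -1.35
```

>>> arm_command:
  deltas:
    - [0, 0.004, 0, 0]
    - [0, 0.004, -0.0003, 0]
    - [0, 0.004, 0, 0]
    - [0, 0, 0, 0]

```text
t: 8.55
ee_pos: [499.2, -1.5, 57.0]
orientation: [0.191, 1.544, -0.206]
ft_force: [-0.7, 1.1, -3.5]
width: 27.8
```

```bash
python3 -c "
from h import *
fr()"
```

```text
t 8.55 grip fence x -50.1 y -47.0 z 50.4 yaw err deg -0.04 F [-0.9  0.9 -3.5] M [ 0.02  0.25 -0.02] tilt [ 0.019 -0.007] w 27.8 q6 -1.32
```

>>> arm_command:
  deltas:
    - [0, 0.004, 0, 0]
    - [0, 0.004, 0, 0]
    - [0, 0, 0, 0]

```text
t: 8.85
ee_pos: [501.4, 7.0, 57.0]
orientation: [0.191, 1.544, -0.206]
ft_force: [-1.3, 1.0, -0.8]
width: 27.5
```

```bash
python3 -c "
from h import *
fr()"
```

```text
t 8.85 grip fence x -50.2 y -38.3 z 50.4 yaw err deg -0.04 F [-1.5  0.7 -0.8] M [0.18 0.27 0.03] tilt [ 0.019 -0.007] w 27.5 q6 -1.3
```

>>> arm_command:
  deltas:
    - [0, 0, -0.002, 0]
    - [0, 0, 0, 0]

```text
t: 9.05
ee_pos: [500.0, 7.7, 57.0]
orientation: [0.191, 1.543, -0.205]
ft_force: [0.0, 0.6, -3.7]
width: 27.9
```

```bash
python3 -c "
from h import *
fr()"
```

```text
t 9.05 grip fence x -51.8 y -37.9 z 50.4 yaw err deg -0.02 F [-0.1  0.6 -3.7] M [ 0.03  0.03 -0.01] tilt [ 0.02  -0.007] w 27.9 q6 -1.3
```

>>> arm_command:
  deltas:
    - [0, 0, -0.0015, 0]
    - [0, 0, 0, 0]

```text
t: 9.25
ee_pos: [498.7, 8.0, 57.0]
orientation: [0.191, 1.542, -0.205]
ft_force: [0.3, 0.4, -4.2]
width: 28.0
```

```bash
python3 -c "
from h import *
fr()"
```

```text
t 9.25 grip fence x -53.0 y -37.9 z 50.4 yaw err deg -0.03 F [ 0.2  0.5 -4.2] M [-0.02  0.1   0.01] tilt [ 0.02  -0.006] w 28.0 q6 -1.3
```

>>> arm_command:
  deltas:
    - [0, 0, -0.0015, 0]
    - [0, 0, 0, 0]

```text
t: 9.45
ee_pos: [498.4, 8.2, 57.1]
orientation: [0.192, 1.54, -0.205]
ft_force: [0.3, 0.2, -3.3]
width: 27.8
```

```bash
python3 -c "
from h import *
fr()"
```

```text
t 9.45 grip fence x -53.3 y -37.8 z 50.5 yaw err deg -0.05 F [ 0.2  0.3 -3.3] M [0.08 0.2  0.08] tilt [ 0.023 -0.006] w 27.8 q6 -1.3
```

>>> arm_command:
  deltas:
    - [0, 0, -0.0015, 0]

```text
t: 9.55
ee_pos: [498.3, 8.4, 57.1]
orientation: [0.192, 1.537, -0.205]
ft_force: [7.8, -2.3, -9.9]
width: 27.8
```

```bash
python3 -c "
from h import *
fr()"
```

```text
t 9.55 grip fence x -53.5 y -37.7 z 50.5 yaw err deg -0.05 F [ 8.1 -0.3 -9.9] M [-0.05 -1.05 -0.04] tilt [ 0.026 -0.005] w 27.8 q6 -1.3
```

```bash
sed -i 's/-534,/-531.6,/' h.py
```

>>> arm_command:
  deltas:
    - [0, 0.002, 0.002, 0]
    - [0, 0.004, 0, 0]
    - [0, 0.004, 0, 0]
    - [0, 0, 0, 0]

```text
t: 9.95
ee_pos: [501.9, 18.3, 57.0]
orientation: [0.192, 1.539, -0.206]
ft_force: [0.3, -0.3, -2.7]
width: 27.9
```

```bash
python3 -c "
from h import *
fr()"
```

```text
t 9.95 grip fence x -50.1 y -27.2 z 50.5 yaw err deg -0.07 F [ 0.3 -0.3 -2.7] M [ 0.    0.07 -0.  ] tilt [ 0.023 -0.006] w 27.9 q6 -1.28
```

>>> arm_command:
  deltas:
    - [0, 0.005, 0.001, 0]
    - [0, 0.005, 0, 0]
    - [0, 0.005, 0, 0]
    - [0, 0.005, 0, 0]
    - [0, 0.003, 0, 0]
    - [0, 0, 0, 0]

```text
t: 10.55
ee_pos: [509.0, 42.8, 57.0]
orientation: [0.191, 1.539, -0.205]
ft_force: [0.5, -0.5, -3.1]
width: 27.7
```

```bash
python3 -c "
from h import *
fr()"
```

```text
t 10.55 grip fence x -49.4 y -1.6 z 50.4 yaw err deg -0.02 F [ 0.6 -0.4 -3.1] M [-0.07 -0.02  0.02] tilt [ 0.023 -0.006] w 27.7 q6 -1.23
```

>>> arm_command:
  deltas:
    - [0, 0.0015, 0, 0]
    - [0, 0.0015, 0, 0]
    - [0, 0.001, 0, 0]
    - [0, 0.001, 0, 0]

```text
t: 10.95
ee_pos: [510.3, 47.8, 57.1]
orientation: [0.191, 1.539, -0.205]
ft_force: [0.3, -0.3, -2.2]
width: 27.8
```

```bash
python3 -c "
from h import *
fr()
a=ctrl.get_image('scene');a=cv2.cvtColor(a,cv2.COLOR_RGB2BGR);cv2.imwrite('pics/s5.png',cv2.resize(a[160:250,270:370],None,fx=6.5,fy=6.5,interpolation=cv2.INTER_LINEAR))
"
```

```text
t 10.95 grip fence x -49.4 y 3.5 z 50.5 yaw err deg -0.02 F [ 0.4 -0.2 -2.2] M [-0.07  0.04 -0.03] tilt [ 0.023 -0.006] w 27.8 q6 -1.22
```

View pics/s5.png

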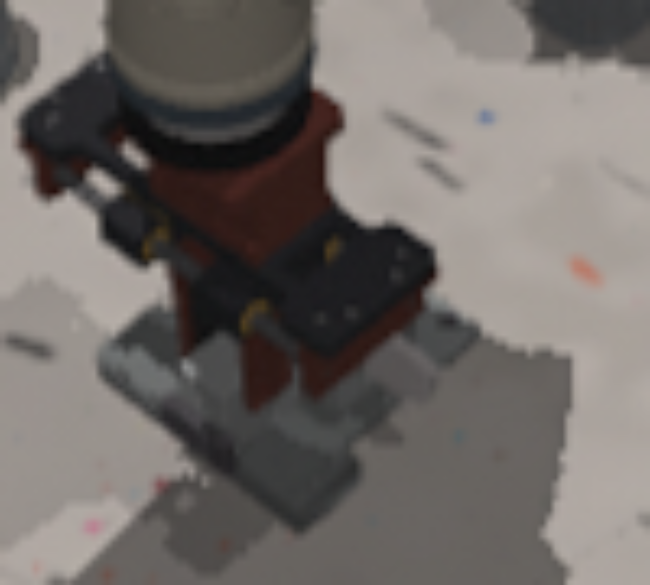

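The gripper holds the carrier on the ledge (arm near (210,360) in the crop), and the stop is hidden behind it. I'll go on in 1 mm rows.

>>> arm_command:
  deltas:
    - [0, 0.001, 0, 0]
    - [0, 0.001, 0, 0]
    - [0, 0.001, 0, 0]

```text
t: 11.3
ee_pos: [511.1, 50.8, 57.1]
orientation: [0.192, 1.539, -0.206]
ft_force: [-0.5, -0.6, -2.4]
width: 27.6
```

```bash
python3 -c "
from h import *
fr()"
```

```text
t 11.3 grip fence x -49.3 y 6.6 z 50.5 yaw err deg -0.05 F [-0.3 -0.7 -2.4] M [-0.06  0.07  0.03] tilt [ 0.023 -0.006] w 27.6 q6 -1.21
```

>>> arm_command:
  deltas:
    - [0, 0.001, 0, 0]
    - [0, 0.001, 0, 0]
    - [0, 0.001, 0, 0]

```text
t: 11.6
ee_pos: [511.9, 53.9, 57.0]
orientation: [0.192, 1.539, -0.206]
ft_force: [0.2, -1.0, -2.6]
width: 27.6
```

```bash
python3 -c "
from h import *
fr()"
```

```text
t 11.6 grip fence x -49.3 y 9.8 z 50.4 yaw err deg -0.05 F [ 0.4 -0.9 -2.6] M [-0.02 -0.03 -0.05] tilt [ 0.023 -0.006] w 27.6 q6 -1.21
```

>>> arm_command:
  deltas:
    - [0, 0.001, 0, 0]
    - [0, 0.001, 0, 0]
    - [0, 0.001, 0, 0]

```text
t: 11.9
ee_pos: [512.8, 57.1, 57.0]
orientation: [0.192, 1.539, -0.206]
ft_force: [-0.6, -0.2, -2.6]
width: 28.3
```

```bash
python3 -c "
from h import *
fr()"
```

```text
t 11.9 grip fence x -49.3 y 13.1 z 50.5 yaw err deg -0.05 F [-0.5 -0.3 -2.6] M [-0.07  0.08 -0.04] tilt [ 0.023 -0.006] w 28.3 q6 -1.2
```

>>> arm_command:
  deltas:
    - [0, 0.001, 0, 0]
    - [0, 0.001, 0, 0]

```text
t: 12.1
ee_pos: [512.6, 58.1, 57.0]
orientation: [0.19, 1.541, -0.207]
ft_force: [-0.8, -11.4, 0.9]
width: 27.8
```

```bash
python3 -c "
from h import *
fr()"
```

```text
t 12.1 grip fence x -49.7 y 14.0 z 50.4 yaw err deg -0.04 F [  2.  -11.3   0.9] M [-1.83 -0.31 -0.46] tilt [ 0.022 -0.008] w 27.8 q6 -1.2
```

>>> arm_command:
  deltas:
    - [0, 0.001, 0, 0]
    - [0, 0.001, 0, 0]

```text
t: 12.3
ee_pos: [512.6, 58.1, 57.1]
orientation: [0.189, 1.542, -0.21]
ft_force: [-1.4, -8.8, -0.6]
width: 27.9
```

```bash
python3 -c "
from h import *
fr()"
```

```text
t 12.3 grip fence x -49.7 y 14.0 z 50.5 yaw err deg -0.10 F [ 0.8 -8.9 -0.6] M [-1.38 -0.28 -0.37] tilt [ 0.021 -0.011] w 27.9 q6 -1.19
```

>>> arm_command:
  deltas:
    - [0, 0.001, 0, 0]
    - [0, 0.001, 0, 0]

```text
t: 12.5
ee_pos: [512.6, 58.1, 57.1]
orientation: [0.188, 1.543, -0.212]
ft_force: [-1.3, -6.5, -0.0]
width: 28.0
```

```bash
python3 -c "
from h import *
fr()"
```

```text
t 12.5 grip fence x -49.8 y 14.0 z 50.5 yaw err deg -0.17 F [ 0.4 -6.6 -0. ] M [-1.32 -0.28 -0.37] tilt [ 0.021 -0.013] w 28.0 q6 -1.19
```

>>> arm_command:
  deltas:
    - [0, 0.001, 0, 0]
    - [0, 0.001, 0, 0]

```text
t: 12.7
ee_pos: [512.5, 58.2, 57.2]
orientation: [0.187, 1.544, -0.215]
ft_force: [-0.7, -8.0, -0.3]
width: 27.6
```

```bash
python3 -c "
from h import *
fr()"
```

```text
t 12.7 grip fence x -49.9 y 14.1 z 50.6 yaw err deg -0.23 F [ 1.3 -7.9 -0.3] M [-1.24 -0.22 -0.38] tilt [ 0.02  -0.015] w 27.6 q6 -1.18
```

Contact with the stop at y = 14.0: the position stopped there at about 8 to 11 N. Next I'll relax and release.

>>> arm_command:
  deltas:
    - [0, 0, 0, 0]
    - [0, 0, 0, 0]

```text
t: 12.9
ee_pos: [512.6, 57.9, 57.2]
orientation: [0.188, 1.544, -0.216]
ft_force: [-0.0, 0.4, -2.2]
width: 28.0
```

```bash
python3 -c "
from h import *
fr()"
```

```text
t 12.9 grip fence x -49.7 y 13.8 z 50.6 yaw err deg -0.27 F [-0.1  0.4 -2.2] M [0.04 0.1  0.02] tilt [ 0.02  -0.016] w 28.0 q6 -1.18
```

>>> arm_command:
  deltas:
    - [0, 0, 0, 0]
    - [0, 0, 0, 0]
    - [0, 0, 0, 0]
  hand: 0.056

```text
t: 13.2
ee_pos: [513.5, 58.4, 57.7]
orientation: [0.188, 1.542, -0.215]
ft_force: [0.6, 0.5, -0.5]
width: 48.4
```

```bash
python3 -c "
from h import *
fr()"
```

```text
t 13.2 grip fence x -49.0 y 14.5 z 51.1 yaw err deg -0.25 F [ 0.5  0.6 -0.5] M [ 0.06  0.03 -0.01] tilt [ 0.021 -0.015] w 48.4 q6 -1.18
```

>>> arm_command:
  deltas:
    - [-0.02, 0, 0, 0]
    - [-0.03, 0, 0, 0]
    - [-0.03, 0, 0, 0]
    - [-0.03, 0, -0.03, 0]
    - [-0.03, -0.03, -0.03, 0]
    - [-0.03, -0.04, -0.02, 0]
    - [-0.02, -0.04, 0, 0]
    - [0, 0, 0, 0]

```text
t: 14.0
ee_pos: [405.4, -21.8, 252.1]
orientation: [0.185, 1.538, -0.211]
ft_force: [1.1, -0.3, 0.9]
width: 56.0
```

```bash
python3 -c "
from h import *
fr()
for n,(y,x) in (('scene',(170,270)),('top',(160,270))):
    a=ctrl.get_image(n);a=cv2.cvtColor(a,cv2.COLOR_RGB2BGR);cv2.imwrite(f'pics/{n}6f.png',a);cv2.imwrite(f'pics/{n}6.png',cv2.resize(a[y:y+80,x:x+90],None,fx=7,fy=7,interpolation=cv2.INTER_LINEAR))
"
```

```text
t 14.0 grip fence x -133.5 y -90.2 z 245.5 yaw err deg 0.01 F [ 1.1 -0.   0.9] M [-0.02 -0.03  0.  ] tilt [ 0.025 -0.014] w 56.0 q6 -1.38
```

View pics/scene6.png

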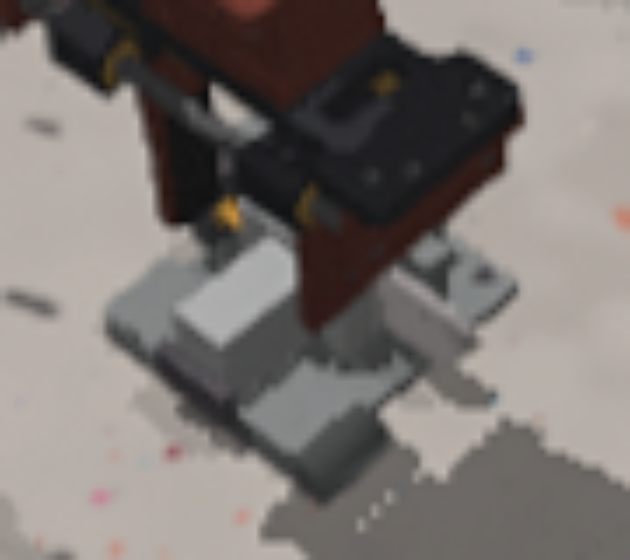

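View pics/top6.png

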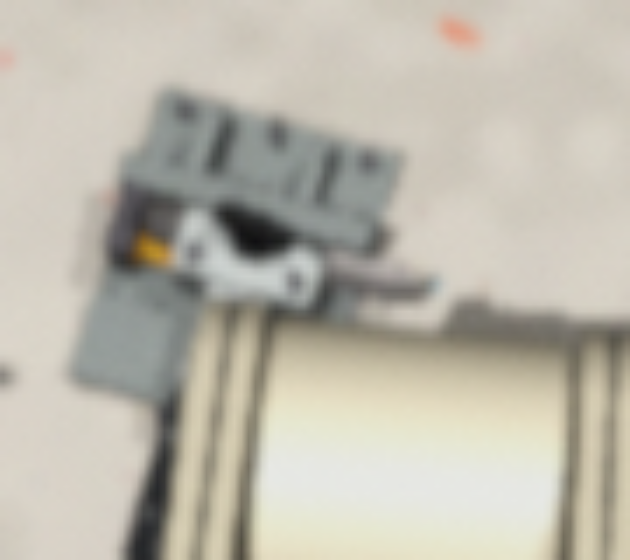

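>>> arm_command:
  deltas:
    - [0, -0.04, 0, 0]
    - [0, -0.04, 0, 0]
    - [0, -0.04, 0, 0]
    - [0, 0, 0, 0]

```text
t: 14.5
ee_pos: [377.2, -135.0, 248.8]
orientation: [0.18, 1.545, -0.201]
ft_force: [0.5, 1.2, -0.9]
width: 56.0
```

```bash
python3 -c "
from h import *
fr()
for n,(y,x) in (('scene',(175,275)),('top',(165,275))):
    a=ctrl.get_image(n);a=cv2.cvtColor(a,cv2.COLOR_RGB2BGR);cv2.imwrite(f'pics/{n}7f.png',a);
    s=10;o=cv2.resize(a[y:y+58,x:x+64],None,fx=s,fy=s,interpolation=cv2.INTER_LINEAR);cv2.imwrite(f'pics/{n}7.png',o)
"
```

```text
t 14.5 grip fence x -132.5 y -206.8 z 242.2 yaw err deg 0.56 F [ 0.2  1.3 -0.9] M [ 0.07  0.02 -0.02] tilt [ 0.019 -0.011] w 56.0 q6 -1.69
```

View pics/scene7.png

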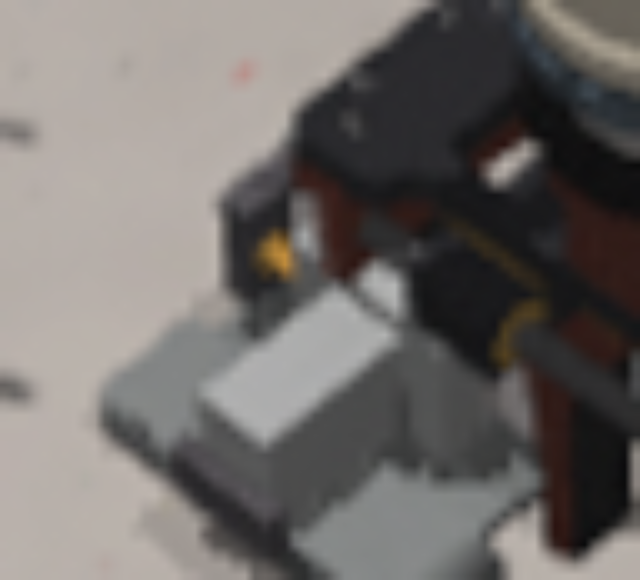

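View pics/top7.png

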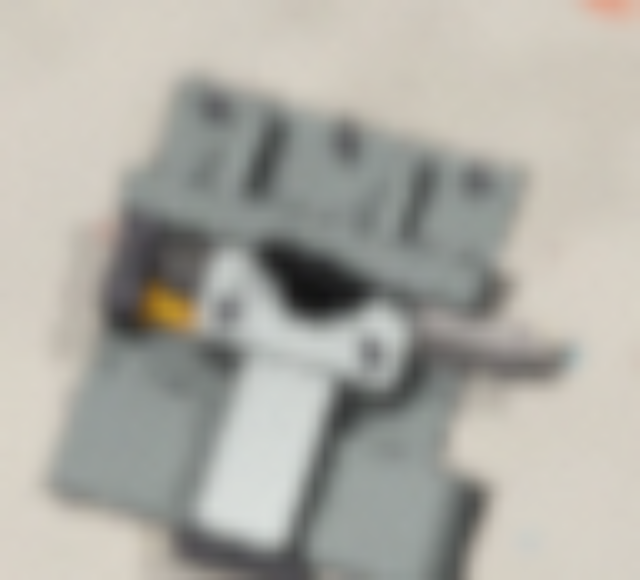

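```bash
python3 -c "
import cv2,numpy as np
o=[]
for f,x,y in (('scene0',398,236),('top0',391,198),('top7f',296,184)):
    a=cv2.imread(f'pics/{f}.png')[y:y+22,x:x+22].astype(float)
    a=np.clip((a/150)**0.5*255,0,255).astype(np.uint8)
    o.append(cv2.resize(a,None,fx=12,fy=12,interpolation=cv2.INTER_CUBIC))
cv2.imwrite('pics/k.png',np.hstack(o))
"
```

```text
(no output)
```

View pics/k.png

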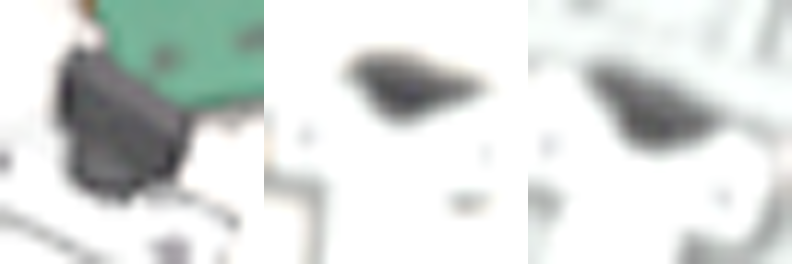

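```bash
python3 -c "
from h import *
def A(n,off,p,z,yaw,g):
    w=onz(n,px(off,12,p),z);d=w[0]-w[1];h=np.degrees(np.arctan2(d[1],d[0]));c=w.mean(0)-g
    R=np.array([[np.cos(yaw),np.sin(yaw)],[-np.sin(yaw),np.cos(yaw)]])
    print(n,'heading',h.round(1),'cw from carrier y',(90+np.degrees(yaw)-h).round(1),'len',np.hypot(*d).round(1),'mid rel grip',(R@c).round(1))
A('scene',(398,236),[(80,45),(185,105)],84,np.radians(-3.3),np.array([490.9,-241]))
A('top',(391,198),[(83,57),(222,86)],84,np.radians(-3.3),np.array([490.9,-237]))
A('top',(296,184),[(57,65),(195,124)],104,np.radians(-14.5),np.array([512.6,59.5]))
"
```

```text
scene heading 81.6 cw from carrier y 5.1 len 26.2 mid rel grip [56.3 -0. ]
top heading 80.2 cw from carrier y 6.5 len 34.1 mid rel grip [52.6  0.4]
top heading 68.7 cw from carrier y 6.8 len 35.9 mid rel grip [54.1 -4.2]
```

>>> arm_command:
  deltas:
    - [0, 0.04, 0, 0.145]
    - [0, 0.04, 0, 0.145]
    - [0, 0.04, 0.0, 0.145]
    - [0, 0.03, 0.02, 0.145]
    - [0, 0.03, 0.03, 0.145]
    - [0, 0, 0.03, 0.145]
    - [0, 0, 0, 0.145]
    - [0, 0, 0, 0.145]
    - [0, 0, 0, 0.145]
    - [0, 0, 0, 0.145]

```text
t: 15.6
ee_pos: [517.0, -19.7, 241.1]
orientation: [1.278, 1.15, -1.283]
ft_force: [-0.4, -0.0, 0.9]
width: 55.9
```

```bash
python3 -c "
from h import *
togo([564.7,44.3,140],-20.8)"
```

```text
t 15.6 tcp [517.  -19.7 241.1] ytool heading -5.72 F [-0.4 -0.   0.9] M [-0.07  0.07  0.01] w 55.9 q6 0.05
delta tool mm [100.8  40.5 -69.3] turn about tool x rad 0.2632  xaxis [ 0.005 -0.009 -1.   ]
```

>>> arm_command:
  deltas:
    - [0.02, 0.02, -0.035, 0]
    - [0.02, 0.02, -0.035, 0]
    - [0.02, 0, 0, 0.13]
    - [0.02, 0, 0, 0.13]
    - [0, 0, 0, 0]

```text
t: 16.1
ee_pos: [565.3, 61.4, 154.6]
orientation: [1.466, 1.009, -1.471]
ft_force: [0.3, 0.2, 0.3]
width: 56.1
```

```bash
python3 -c "
from h import *
togo([564.7,44.3,140],-20.8)"
```

```text
t 16.1 tcp [565.3  61.4 154.6] ytool heading -20.67 F [0.3 0.2 0.3] M [-0.08  0.15  0.02] w 56.1 q6 0.46
delta tool mm [14.8  5.4 16.1] turn about tool x rad 0.0023  xaxis [ 0.002 -0.008 -1.   ]
```

>>> arm_command:
  deltas:
    - [0.005, 0.003, 0.008, 0]
    - [0.005, 0.002, 0.008, 0]
    - [0, 0, 0, 0]

```text
t: 16.4
ee_pos: [564.1, 46.7, 144.4]
orientation: [1.457, 1.017, -1.463]
ft_force: [0.1, 0.1, -0.4]
width: 56.2
```

```bash
python3 -c "
from h import *
togo([564.7,44.3,102],-20.8)
for n,(y,x) in (('scene',(165,265)),):
    a=ctrl.get_image(n);a=cv2.cvtColor(a,cv2.COLOR_RGB2BGR);cv2.imwrite(f'pics/{n}8.png',cv2.resize(a[y:y+80,x:x+90],None,fx=7,fy=7,interpolation=cv2.INTER_LINEAR))
"
```

```text
t 16.4 tcp [564.1  46.7 144.4] ytool heading -19.97 F [ 0.1  0.1 -0.4] M [-0.05  0.08 -0.02] w 56.2 q6 0.42
delta tool mm [42.4  1.2  1.8] turn about tool x rad 0.0144  xaxis [ 0.001 -0.007 -1.   ]
```

View pics/scene8.png

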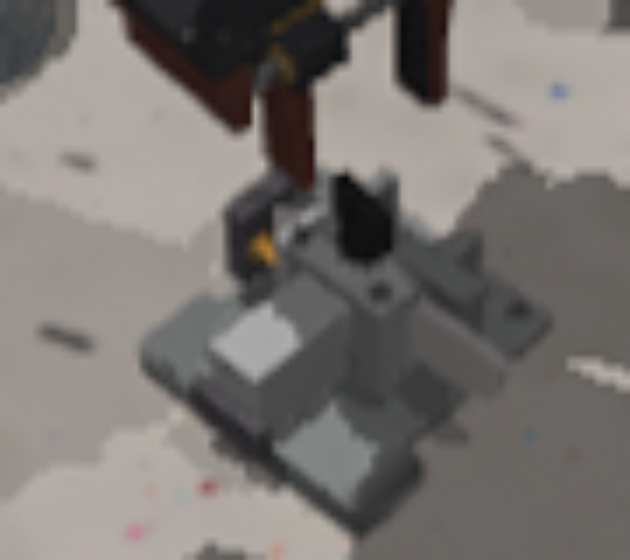

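Left finger at (290,140) and right finger at (430,70) bracket the knob at (365,215). The carrier sits on the bar with the screw at the stop (262,245). Descending.

>>> arm_command:
  deltas:
    - [0.014, 0.001, 0.001, 0.007]
    - [0.014, 0, 0.001, 0.007]
    - [0.01, 0, 0, 0]
    - [0, 0, 0, 0]

```text
t: 16.85
ee_pos: [565.6, 43.2, 105.2]
orientation: [1.471, 1.005, -1.471]
ft_force: [-0.6, -0.6, -1.1]
width: 56.0
```

```bash
python3 -c "
from h import *
togo([564.7,44.3,102],-20.8)"
```

```text
t 16.85 tcp [565.6  43.2 105.2] ytool heading -20.93 F [-0.6 -0.6 -1.1] M [-0.05  0.03  0.01] w 56.0 q6 0.43
delta tool mm [ 3.2 -1.3 -0.8] turn about tool x rad -0.0022  xaxis [ 0.005 -0.007 -1.   ]
```

>>> arm_command:
  deltas:
    - [0.003, -0.001, -0.001, 0]
    - [0, 0, 0, 0]
    - [0, 0, 0, 0]
    - [0, 0, 0, 0]
    - [0, 0, 0, 0]
    - [0, 0, 0, 0]
  hand: 0.0

```text
t: 17.45
ee_pos: [565.5, 44.7, 102.2]
orientation: [1.471, 1.005, -1.47]
ft_force: [-0.5, -0.1, 0.6]
width: 11.8
```

```bash
python3 -c "
from h import *
togo([564.7,44.3,102],-20.8)"
```

```text
t 17.45 tcp [565.5  44.7 102.2] ytool heading -20.91 F [-0.5 -0.1  0.6] M [-0.03  0.1  -0.01] w 11.8 q6 0.43
delta tool mm [ 0.2 -0.6  0.6] turn about tool x rad -0.0019  xaxis [ 0.005 -0.007 -1.   ]
```

>>> arm_command:
  deltas:
    - [0, 0, 0, 0]
    - [0, 0, 0, 0]

```text
t: 17.65
ee_pos: [565.3, 44.6, 102.4]
orientation: [1.471, 1.005, -1.47]
ft_force: [-1.2, -0.0, -0.1]
width: 8.6
```

```bash
python3 -c "
from h import *
togo([564.7,44.3,102],-20.8);fr()"
```

```text
t 17.65 tcp [565.3  44.6 102.4] ytool heading -20.9 F [-1.2 -0.  -0.1] M [-0.07  0.2  -0.02] w 8.6 q6 0.43
delta tool mm [ 0.4 -0.5  0.5] turn about tool x rad -0.0017  xaxis [ 0.005 -0.007 -1.   ]
t 17.65 grip fence x 4.6 y 14.2 z 95.8 yaw err deg -96.40 F [-1.1 -0.3 -0.1] M [-0.12  0.18 -0.02] tilt [ 0.007 -0.006] w 8.6 q6 0.43
```

>>> arm_command:
  deltas:
    - [0, 0, -0.0007, 0]

```text
t: 17.75
ee_pos: [565.5, 45.1, 102.4]
orientation: [1.47, 1.005, -1.47]
ft_force: [-1.3, -1.4, -0.4]
width: 8.8
```

```bash
python3 -c "
from h import *
fr()"
```

```text
t 17.75 grip fence x 4.6 y 14.8 z 95.8 yaw err deg -96.39 F [-0.9 -1.7 -0.4] M [-0.34  0.08  0.04] tilt [ 0.007 -0.006] w 8.8 q6 0.43
```

>>> arm_command:
  deltas:
    - [0, 0, -0.0007, 0]

```text
t: 17.85
ee_pos: [565.7, 45.7, 102.4]
orientation: [1.47, 1.005, -1.47]
ft_force: [-0.9, -0.3, -0.6]
width: 8.3
```

```bash
python3 -c "
from h import *
fr()"
```

```text
t 17.85 grip fence x 4.7 y 15.3 z 95.8 yaw err deg -96.39 F [-0.7 -0.5 -0.6] M [-0.31  0.1   0.04] tilt [ 0.007 -0.006] w 8.3 q6 0.44
```

>>> arm_command:
  deltas:
    - [0, 0, -0.0007, 0]

```text
t: 17.95
ee_pos: [565.9, 46.2, 102.4]
orientation: [1.469, 1.005, -1.471]
ft_force: [-0.7, -4.2, 0.4]
width: 8.6
```

```bash
python3 -c "
from h import *
fr()"
```

```text
t 17.95 grip fence x 4.7 y 15.8 z 95.8 yaw err deg -96.37 F [ 0.4 -4.3  0.4] M [-0.79  0.08  0.01] tilt [ 0.007 -0.007] w 8.6 q6 0.44
```

>>> arm_command:
  deltas:
    - [0, 0, -0.0007, 0]

```text
t: 18.05
ee_pos: [566.0, 46.4, 102.4]
orientation: [1.468, 1.004, -1.471]
ft_force: [-1.3, -4.0, 1.9]
width: 8.7
```

```bash
python3 -c "
from h import *
fr()"
```

```text
t 18.05 grip fence x 4.8 y 16.1 z 95.8 yaw err deg -96.35 F [-0.2 -4.2  1.9] M [-1.07  0.07 -0.01] tilt [ 0.006 -0.007] w 8.7 q6 0.44
```

>>> arm_command:
  deltas:
    - [0, 0, 0, 0.08]
    - [0, 0, 0, 0.08]
    - [0, 0, 0, 0.08]
    - [0, 0, 0, 0.08]

```text
t: 18.45
ee_pos: [565.6, 45.1, 102.4]
orientation: [1.693, 0.785, -1.697]
ft_force: [-0.2, -3.1, 0.2]
width: 8.6
```

```bash
cat >> h.py <<'E'
def kn():
    o,R=st();h=np.degrees(np.arctan2(R[1,1],R[0,1]));ye=np.radians(75.5-h);ze=np.radians(75.5-np.degrees(np.arctan2(R[1,2],R[0,2])))
    print("theta %.3f"%np.radians(-14.5-h),"1mm of fence y = tool y %.2f z %.2f; fence x = tool y %.2f z %.2f"%(np.cos(ye),np.cos(ze),np.sin(ye),np.sin(ze)));fr()
E
python3 -c "
from h import *
kn()"
```

```text
theta 0.440 1mm of fence y = tool y -0.43 z -0.90; fence x = tool y 0.90 z -0.43
t 18.45 grip fence x 4.7 y 14.7 z 95.8 yaw err deg -115.20 F [ 0.6 -3.1  0.2] M [-0.67  0.08  0.11] tilt [ 0.006 -0.01 ] w 8.6 q6 0.77
```

>>> arm_command:
  deltas:
    - [0, 0, 0, 0.08]
    - [0, 0, 0, 0.08]
    - [0, 0, 0, 0.08]
    - [0, 0, 0, 0.05]

```text
t: 18.85
ee_pos: [565.5, 44.4, 102.6]
orientation: [1.888, 0.547, -1.891]
ft_force: [-0.8, -2.3, 1.9]
width: 8.8
```

```bash
python3 -c "
from h import *
kn()"
```

```text
theta 0.741 1mm of fence y = tool y -0.68 z -0.74; fence x = tool y 0.74 z -0.68
t 18.85 grip fence x 4.8 y 14.0 z 96.0 yaw err deg -132.48 F [-0.2 -2.4  1.9] M [-0.52  0.23  0.21] tilt [ 0.006 -0.012] w 8.8 q6 1.07
```

>>> arm_command:
  deltas:
    - [0, 0, 0, 0.06]
    - [0, 0, 0, 0.06]
    - [0, 0, 0, 0.04]

```text
t: 19.15
ee_pos: [565.7, 44.4, 103.1]
orientation: [1.99, 0.401, -1.99]
ft_force: [-0.8, -1.3, 1.9]
width: 8.9
```

```bash
python3 -c "
from h import *
kn()"
```

```text
theta 0.907 1mm of fence y = tool y -0.79 z -0.62; fence x = tool y 0.62 z -0.79
t 19.15 grip fence x 5.0 y 14.0 z 96.5 yaw err deg -141.98 F [-0.5 -1.5  1.9] M [-0.33  0.1   0.24] tilt [ 0.006 -0.012] w 8.9 q6 1.24
```

>>> arm_command:
  deltas:
    - [0, -0.0008, -0.0006, 0]

```text
t: 19.25
ee_pos: [566.0, 45.0, 103.3]
orientation: [1.99, 0.4, -1.99]
ft_force: [-0.7, -4.5, 1.3]
width: 8.6
```

```bash
python3 -c "
from h import *
kn()"
```

```text
theta 0.907 1mm of fence y = tool y -0.79 z -0.62; fence x = tool y 0.62 z -0.79
t 19.25 grip fence x 5.1 y 14.7 z 96.7 yaw err deg -141.97 F [ 0.4 -4.6  1.3] M [-1.03 -0.02  0.25] tilt [ 0.006 -0.013] w 8.6 q6 1.24
```

>>> arm_command:
  deltas:
    - [0, -0.0008, -0.0006, 0]

```text
t: 19.35
ee_pos: [566.2, 45.5, 103.3]
orientation: [1.988, 0.4, -1.988]
ft_force: [-1.6, -7.3, 1.5]
width: 8.3
```

```bash
python3 -c "
from h import *
kn()"
```

```text
theta 0.905 1mm of fence y = tool y -0.79 z -0.62; fence x = tool y 0.62 z -0.79
t 19.35 grip fence x 5.3 y 15.2 z 96.7 yaw err deg -141.87 F [ 0.3 -7.5  1.5] M [-1.43 -0.1   0.16] tilt [ 0.007 -0.014] w 8.3 q6 1.24
```

>>> arm_command:
  deltas:
    - [0, -0.0002, -0.0001, 0.06]
    - [0, -0.0002, -0.0001, 0.06]
    - [0, -0.0002, -0.0001, 0.06]

```text
t: 19.65
ee_pos: [566.5, 45.2, 103.5]
orientation: [2.092, 0.226, -2.09]
ft_force: [-0.2, -2.9, 3.2]
width: 8.9
```

```bash
python3 -c "
from h import *
kn()"
```

```text
theta 1.085 1mm of fence y = tool y -0.88 z -0.47; fence x = tool y 0.47 z -0.88
t 19.65 grip fence x 5.6 y 15.0 z 96.9 yaw err deg -152.19 F [ 0.5 -2.9  3.2] M [-0.83  0.02  0.23] tilt [ 0.007 -0.016] w 8.9 q6 1.42
```

>>> arm_command:
  deltas:
    - [0, -0.0006, -0.0003, 0.04]
    - [0, -0.0004, -0.0002, 0.06]
    - [0, -0.0003, -0.0001, 0.06]

```text
t: 19.95
ee_pos: [566.8, 45.2, 103.9]
orientation: [2.178, 0.056, -2.173]
ft_force: [-0.7, -5.0, 3.4]
width: 8.5
```

```bash
python3 -c "
from h import *
kn()"
```

```text
theta 1.246 1mm of fence y = tool y -0.95 z -0.32; fence x = tool y 0.32 z -0.95
t 19.95 grip fence x 5.9 y 15.0 z 97.3 yaw err deg -161.41 F [ 0.6 -5.   3.4] M [-1.09  0.08  0.29] tilt [ 0.008 -0.019] w 8.5 q6 1.59
```

>>> arm_command:
  deltas:
    - [0, -0.0003, -0.0001, 0.05]
    - [0, -0.0002, 0, 0.03]

```text
t: 20.15
ee_pos: [567.2, 45.0, 104.0]
orientation: [2.219, -0.034, -2.212]
ft_force: [0.0, -2.4, 0.7]
width: 8.9
```

```bash
python3 -c "
from h import *
kn()"
```

```text
theta 1.327 1mm of fence y = tool y -0.97 z -0.24; fence x = tool y 0.24 z -0.97
t 20.15 grip fence x 6.3 y 14.9 z 97.4 yaw err deg -166.03 F [ 0.6 -2.3  0.7] M [-0.68  0.09  0.24] tilt [ 0.008 -0.02 ] w 8.9 q6 1.67
```

>>> arm_command:
  deltas:
    - [0, 0, 0, 0.02]

```text
t: 20.25
ee_pos: [567.2, 44.9, 104.0]
orientation: [-2.221, 0.056, 2.214]
ft_force: [-1.5, -1.9, 1.0]
width: 8.5
```

```bash
python3 -c "
from h import *
kn()"
```

```text
theta 1.347 1mm of fence y = tool y -0.98 z -0.22; fence x = tool y 0.22 z -0.98
t 20.25 grip fence x 6.3 y 14.9 z 97.4 yaw err deg -167.17 F [-1.  -2.3  1. ] M [-0.6   0.21  0.22] tilt [ 0.008 -0.02 ] w 8.5 q6 1.69
```

>>> arm_command:
  deltas:
    - [0, 0, 0, 0.05]
    - [0, 0, 0, 0]

```text
t: 20.45
ee_pos: [567.2, 44.8, 104.1]
orientation: [-2.196, 0.11, 2.188]
ft_force: [-0.4, -2.9, 1.7]
width: 8.6
```

```bash
python3 -c "
from h import *
kn()"
```

```text
theta 1.396 1mm of fence y = tool y -0.98 z -0.17; fence x = tool y 0.17 z -0.98
t 20.45 grip fence x 6.4 y 14.8 z 97.5 yaw err deg -170.01 F [ 0.4 -2.9  1.7] M [-0.75  0.18  0.19] tilt [ 0.008 -0.02 ] w 8.6 q6 1.74
```

>>> arm_command:
  deltas:
    - [0, 0, 0, 0]
    - [0, 0, 0, 0]
    - [0, 0, 0, 0]
    - [0, 0, 0, 0]
  hand: 0.04

```text
t: 20.85
ee_pos: [567.6, 46.1, 104.0]
orientation: [-2.197, 0.105, 2.187]
ft_force: [-0.0, 0.9, -1.0]
width: 37.1
```

```bash
python3 -c "
from h import *
kn()"
```

```text
theta 1.394 1mm of fence y = tool y -0.98 z -0.18; fence x = tool y 0.18 z -0.98
t 20.85 grip fence x 6.5 y 16.2 z 97.4 yaw err deg -169.88 F [-0.2  0.9 -1. ] M [-0.01  0.18 -0.01] tilt [ 0.009 -0.018] w 37.1 q6 1.74
```

>>> arm_command:
  deltas:
    - [-0.015, 0, 0, 0]
    - [-0.03, 0, 0, 0]
    - [-0.03, 0, 0, 0]
    - [-0.03, 0.03, 0.03, 0]
    - [-0.02, 0.04, 0.03, 0]
    - [0, 0.04, 0.03, 0]
    - [0, 0.05, 0, 0]
    - [0, 0.05, 0, 0]
    - [0, 0, 0, 0]

```text
t: 21.75
ee_pos: [463.8, -154.7, 244.1]
orientation: [-2.213, 0.1, 2.179]
ft_force: [0.6, -0.5, -0.3]
width: 40.2
```

```bash
python3 -c "
from h import *
kn()
for n,(y,x) in (('scene',(175,275)),('top',(165,275))):
    a=ctrl.get_image(n);a=cv2.cvtColor(a,cv2.COLOR_RGB2BGR);cv2.imwrite(f'pics/{n}9f.png',a);
    s=10;o=cv2.resize(a[y:y+58,x:x+64],None,fx=s,fy=s,interpolation=cv2.INTER_LINEAR);cv2.imwrite(f'pics/{n}9.png',o)
"
```

```text
theta 1.388 1mm of fence y = tool y -0.98 z -0.18; fence x = tool y 0.18 z -0.98
t 21.75 grip fence x -43.7 y -204.2 z 237.5 yaw err deg -169.53 F [ 0.7 -0.4 -0.3] M [-0.07  0.12  0.03] tilt [ 0.02  -0.017] w 40.2 q6 1.31
```

View pics/scene9.png

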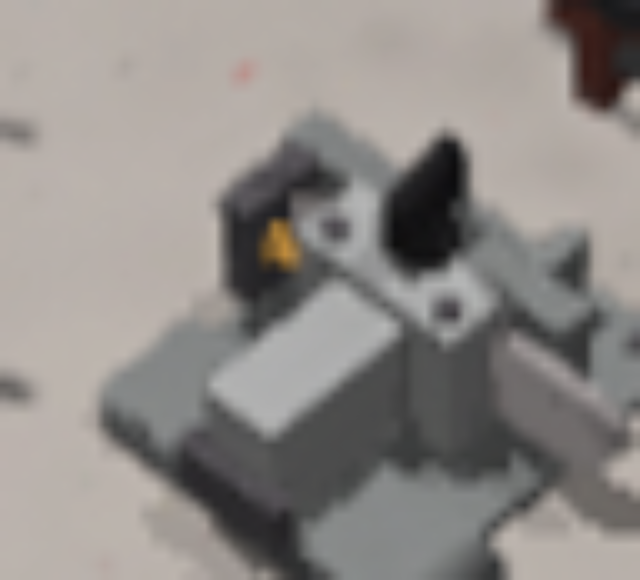

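View pics/top9.png

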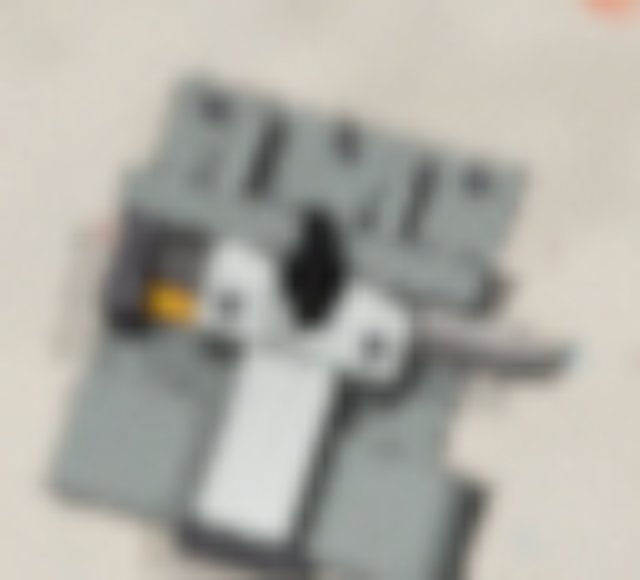

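```bash
python3 -c "
from h import *
g=lambda f:cv2.cvtColor(cv2.imread(f'pics/{f}.png'),cv2.COLOR_BGR2GRAY).astype(np.float32)
def sh(n,x0,y0,x1,y1):
    a=g(n+'7f')[y0:y1,x0:x1];b=g(n+'9f')[y0:y1,x0:x1];w=cv2.createHanningWindow((x1-x0,y1-y0),cv2.CV_32F)
    return np.round(cv2.phaseCorrelate(a-a.mean(),b-b.mean(),w),2)
print('top arm',sh('top',291,198,313,226),'screw',sh('top',284,188,300,204),'fence ctrl',sh('top',282,170,330,186))
print('scene arm',sh('scene',292,200,318,232),'ctrl',sh('scene',282,205,300,225), 'screw',sh('scene',294,190,308,208))
# centroid of yellow mask, and expected px for 1mm moves
for n,f in (('top','top7f'),('top','top9f'),('scene','scene7f'),('scene','scene9f')):
    im=cv2.imread(f'pics/{f}.png')[180:210,280:312].astype(float);w=np.clip(im[...,2]-im[...,0]-25,0,None);ys,xs=np.mgrid[180:210,280:312]
    cols=w.sum(0);print(f,(w*xs).sum()/w.sum(),(w*ys).sum()/w.sum(),w.sum().round())
ax=np.array([np.cos(FA),np.sin(FA)]);ay=np.array([-ax[1],ax[0]])
P=np.r_[(531.6-49)*ax+184.5*ay,66]
for n in('top','scene'):
    q=proj(n,[P,P+np.r_[ax,0],P+np.r_[ay,0],P+[0,0,1]]);print(n,'px per mm x,y,z',(q[1:]-q[0]).round(2).tolist())
"
```

```text
Traceback (most recent call last):
ValueError: setting an array element with a sequence. The requested array has an inhomogeneous shape after 1 dimensions. The detected shape was (2,) + inhomogeneous part.
```

```bash
cat > cmp.py <<'E'
from h import *
import sys
g=lambda f:cv2.cvtColor(cv2.imread(f'pics/{f}.png'),cv2.COLOR_BGR2GRAY).astype(np.float32)
A,B=sys.argv[1:3]
def sh(n,x0,y0,x1,y1):
    a=g(n+A)[y0:y1,x0:x1];b=g(n+B)[y0:y1,x0:x1];w=cv2.createHanningWindow((x1-x0,y1-y0),cv2.CV_32F)
    return np.round(cv2.phaseCorrelate(a-a.mean(),b-b.mean(),w)[0],2)
print('top arm',sh('top',291,198,313,226),'fence ctrl',sh('top',282,170,330,186))
print('scene arm',sh('scene',292,200,318,232))
for n,f in (('top','top'+A),('top','top'+B),('scene','scene'+A),('scene','scene'+B)):
    im=cv2.imread(f'pics/{f}.png')[180:210,280:312].astype(float);w=np.clip(im[...,2]-im[...,0]-25,0,None);ys,xs=np.mgrid[180:210,280:312]
    print(f,(w*xs).sum()/w.sum(),(w*ys).sum()/w.sum(),w.sum().round(), w.sum(0).round().astype(int)[5:25].tolist())
ax=np.array([np.cos(FA),np.sin(FA)]);ay=np.array([-ax[1],ax[0]])
P=np.r_[(531.6-49)*ax+184.5*ay,66]
for n in('top','scene'):
    q=proj(n,[P,P+np.r_[ax,0],P+np.r_[ay,0],P+[0,0,1]]);print(n,'px per mm x,y,z',(q[1:]-q[0]).round(2).tolist())
E
python3 cmp.py 7f 9f
```

```text
top arm [ 0.05 -0.72] fence ctrl [ 0.28 -0.13]
scene arm [ 0.87 -0.51]
top7f 291.27839335180056 195.35526315789474 1444.0 [7, 0, 0, 0, 134, 317, 348, 324, 237, 77, 0, 0, 0, 0, 0, 0, 0, 0, 0, 0]
top9f 291.5696012039127 194.8216704288939 1329.0 [7, 0, 0, 0, 48, 239, 338, 343, 261, 92, 0, 0, 0, 0, 0, 0, 0, 0, 0, 0]
scene7f 302.6140350877193 198.9813596491228 912.0 [0, 0, 0, 0, 0, 0, 0, 0, 0, 0, 0, 0, 0, 5, 31, 2, 126, 288, 357, 37]
scene9f 302.5042105263158 198.33052631578948 950.0 [0, 0, 0, 0, 0, 0, 0, 0, 0, 0, 0, 0, 0, 5, 31, 1, 83, 294, 395, 141]
top px per mm x,y,z [[0.1, -0.32], [-0.33, -0.1], [-0.01, -0.06]]
scene px per mm x,y,z [[0.25, -0.2], [-0.25, -0.19], [-0.01, -0.23]]
```

The clamp looks done. The wing is turned about 80° and the carrier has risen onto its flanks. Comparing the images leaves a possible gap of up to about 0.5 mm at the screw tip (top view, screw tip at (150,300) in the crop). I'll check it by regripping the arm, reading y and pushing gently.

```bash
python3 -c "
from h import *
togo([513.8,57.4,150],75.5)"
```

```text
t 21.85 tcp [ 464.1 -151.1  243.5] ytool heading -93.91 F [-0.5  0.7  0.7] M [0.02 0.17 0.03] w 40.1 q6 1.32
delta tool mm [  89.9 -213.1  -34. ] turn about tool x rad 0.1849  xaxis [ 0.014 -0.02  -1.   ]
```

>>> arm_command:
  deltas:
    - [0, -0.045, -0.005, 0]
    - [0, -0.045, -0.005, 0]
    - [0, -0.045, -0.01, 0]
    - [0.02, -0.045, -0.01, 0]
    - [0.02, -0.02, 0, 0.09]
    - [0.02, 0, 0, 0.09]
    - [0.01, 0, 0, 0]
    - [0, 0, 0, 0]
  hand: 0.06

```text
t: 22.65
ee_pos: [509.5, 62.5, 172.4]
orientation: [-2.122, 0.27, 2.078]
ft_force: [-0.5, 0.4, 0.9]
width: 59.7
```

```bash
python3 -c "
from h import *
togo([513.8,57.4,130],75.5)"
```

```text
t 22.65 tcp [509.5  62.5 172.4] ytool heading -103.8 F [-0.5  0.4  0.9] M [-0.    0.19 -0.03] w 59.7 q6 1.94
delta tool mm [42.5  3.4 -4.4] turn about tool x rad 0.0123  xaxis [ 0.019 -0.017 -1.   ]
```

>>> arm_command:
  deltas:
    - [0.015, 0.002, -0.003, 0.006]
    - [0.015, 0.001, -0.001, 0.006]
    - [0.012, 0, 0, 0]
    - [0, 0, 0, 0]

```text
t: 23.05
ee_pos: [514.8, 59.0, 132.4]
orientation: [-2.123, 0.272, 2.071]
ft_force: [-0.3, 0.0, 0.3]
width: 60.1
```

```bash
python3 -c "
from h import *
togo([513.8,57.4,60],75.5)"
```

```text
t 23.05 tcp [514.8  59.  132.4] ytool heading -104.03 F [-0.3  0.   0.3] M [ 0.01  0.13 -0.01] w 60.1 q6 1.94
delta tool mm [72.3  1.   2.4] turn about tool x rad 0.0082  xaxis [ 0.022 -0.017 -1.   ]
```

>>> arm_command:
  deltas:
    - [0.012, 0, 0.002, 0.004]
    - [0.012, 0, 0.001, 0.004]
    - [0.01, 0, 0, 0]
    - [0, 0, 0, 0]

```text
t: 23.45
ee_pos: [513.3, 59.0, 97.3]
orientation: [-2.12, 0.279, 2.064]
ft_force: [0.1, 0.5, 0.1]
width: 59.5
```

```bash
python3 -c "
from h import *
togo([513.8,57.4,60],75.5)"
```

```text
t 23.45 tcp [513.3  59.   97.3] ytool heading -104.48 F [0.1 0.5 0.1] M [-0.    0.13 -0.01] w 59.5 q6 1.95
delta tool mm [37.3  1.1  0.1] turn about tool x rad 0.0003  xaxis [ 0.025 -0.016 -1.   ]
```

>>> arm_command:
  deltas:
    - [0.012, 0.001, 0, 0]
    - [0.012, 0, 0.001, 0]
    - [0.01, 0, 0, 0]
    - [0.002, 0, 0, 0]
    - [0, 0, 0, 0]

```text
t: 23.95
ee_pos: [512.8, 57.6, 57.5]
orientation: [-2.12, 0.279, 2.065]
ft_force: [-0.3, 0.1, 1.0]
width: 59.9
```

```bash
python3 -c "
from h import *
togo([513.8,57.4,59],75.5);fr()"
```

```text
t 23.95 tcp [512.8  57.6  57.5] ytool heading -104.47 F [-0.3  0.1  1. ] M [-0.    0.14 -0.03] w 59.9 q6 1.95
delta tool mm [-1.5 -0.1 -1. ] turn about tool x rad 0.0004  xaxis [ 0.024 -0.016 -1.   ]
t 23.95 grip fence x -49.3 y 13.6 z 50.9 yaw err deg -179.97 F [-0.3  0.   1. ] M [-0.04  0.13 -0.03] tilt [ 0.027 -0.01 ] w 59.9 q6 1.95
```

>>> arm_command:
  deltas:
    - [0, 0, 0, 0]
    - [0, 0, 0, 0]
    - [0, 0, 0, 0]
    - [0, 0, 0, 0]
    - [0, 0, 0, 0]
  hand: 0.02

```text
t: 24.45
ee_pos: [513.5, 57.4, 58.4]
orientation: [-2.122, 0.279, 2.064]
ft_force: [0.7, -4.0, -4.2]
width: 28.0
```

```bash
python3 -c "
from h import *
fr()"
```

```text
t 24.45 grip fence x -48.6 y 13.6 z 51.8 yaw err deg -179.95 F [ 1.7 -3.7 -4.2] M [-0.32 -0.    0.  ] tilt [ 0.029 -0.01 ] w 28.0 q6 1.95
```

>>> arm_command:
  deltas:
    - [0, 0, 0, 0]
    - [0, 0, 0, 0]

```text
t: 24.65
ee_pos: [513.6, 57.4, 58.4]
orientation: [-2.122, 0.279, 2.063]
ft_force: [0.8, -0.6, -1.5]
width: 27.6
```

```bash
python3 -c "
from h import *
fr()"
```

```text
t 24.65 grip fence x -48.6 y 13.6 z 51.8 yaw err deg -179.96 F [ 0.9 -0.3 -1.5] M [-0.01  0.13  0.07] tilt [ 0.029 -0.009] w 27.6 q6 1.95
```

>>> arm_command:
  deltas:
    - [0, -0.001, 0, 0]

```text
t: 24.75
ee_pos: [513.5, 57.5, 58.4]
orientation: [-2.122, 0.28, 2.065]
ft_force: [-0.4, -13.4, 0.5]
width: 27.6
```

```bash
python3 -c "
from h import *
fr()"
```

```text
t 24.75 grip fence x -48.6 y 13.7 z 51.8 yaw err deg -179.92 F [  2.9 -13.1   0.5] M [-1.93 -0.36 -0.08] tilt [ 0.029 -0.011] w 27.6 q6 1.95
```

>>> arm_command:
  deltas:
    - [0, -0.0013, 0, 0]

```text
t: 24.85
ee_pos: [513.5, 57.5, 58.4]
orientation: [-2.123, 0.281, 2.067]
ft_force: [-1.4, -12.8, 0.3]
width: 28.0
```

```bash
python3 -c "
from h import *
fr()"
```

```text
t 24.85 grip fence x -48.6 y 13.7 z 51.8 yaw err deg -179.88 F [  1.9 -12.7   0.3] M [-1.85 -0.38 -0.08] tilt [ 0.028 -0.013] w 28.0 q6 1.95
```

It holds at 13 N, moving only 0.1 mm, but that doesn't show whether the stop or the clamp is resisting. I have time, so I'll ease the knob back to just snug, seat the carrier by pushing low on the arm, and retighten.

>>> arm_command:
  deltas:
    - [0, 0, 0, 0]
    - [0, 0, 0, 0]

```text
t: 25.05
ee_pos: [513.5, 57.3, 58.4]
orientation: [-2.122, 0.282, 2.066]
ft_force: [-0.3, 0.3, -1.6]
width: 27.6
```

>>> arm_command:
  deltas:
    - [0, 0, 0, 0]
    - [0, 0, 0, 0]
    - [0, 0, 0, 0]
    - [-0.01, 0, 0, 0]
    - [-0.03, 0, 0, 0]
    - [-0.03, 0, 0, 0]
    - [-0.01, 0, 0, -0.09]
    - [0, 0, 0, -0.09]
    - [0, 0, 0, 0]
  hand: 0.056

```text
t: 25.95
ee_pos: [512.1, 60.0, 145.2]
orientation: [-2.226, 0.091, 2.167]
ft_force: [0.4, 0.2, -0.5]
width: 55.9
```

```bash
python3 -c "
from h import *
togo([565.5,45.4,150],-14.5-80);fr()"
```

```text
t 25.95 tcp [512.1  60.  145.2] ytool heading -93.74 F [ 0.4  0.2 -0.5] M [0.02 0.12 0.03] w 55.9 q6 1.76
delta tool mm [ -3.1  11.2 -54.3] turn about tool x rad 0.0133  xaxis [ 0.027 -0.019 -0.999]
t 25.95 grip fence x -50.6 y 15.8 z 138.6 yaw err deg -169.24 F [ 0.4  0.3 -0.5] M [-0.01  0.12  0.03] tilt [ 0.03  -0.011] w 55.9 q6 1.76
```

>>> arm_command:
  deltas:
    - [0, 0.005, -0.018, 0.006]
    - [0, 0.004, -0.018, 0.006]
    - [0, 0.003, -0.018, 0]
    - [0, 0, 0, 0]

```text
t: 26.35
ee_pos: [565.9, 44.0, 148.5]
orientation: [-2.215, 0.113, 2.155]
ft_force: [-0.3, 0.2, -0.7]
width: 56.2
```

```bash
python3 -c "
from h import *
togo([565.0,44.0,103.8],-14.5-80)"
```

```text
t 26.35 tcp [565.9  44.  148.5] ytool heading -94.97 F [-0.3  0.2 -0.7] M [ 0.05  0.18 -0.02] w 56.2 q6 1.74
delta tool mm [44.7 -0.6  2.1] turn about tool x rad -0.0081  xaxis [ 0.027 -0.018 -0.999]
```

>>> arm_command:
  deltas:
    - [0.014, 0, 0.001, -0.004]
    - [0.014, 0, 0.001, -0.004]
    - [0.012, 0, 0.001, 0]
    - [0.002, 0, 0, 0]
    - [0, 0, 0, 0]

```text
t: 26.85
ee_pos: [558.7, 44.0, 100.8]
orientation: [-2.211, 0.108, 2.166]
ft_force: [-0.3, -0.1, -0.2]
width: 55.9
```

```bash
python3 -c "
from h import *
togo([565.0,44.0,103.8],-14.5-80)"
```

```text
t 26.85 tcp [558.7  44.  100.8] ytool heading -94.62 F [-0.3 -0.1 -0.2] M [ 0.04  0.2  -0.01] w 55.9 q6 1.74
delta tool mm [-2.9 -0.5 -6.3] turn about tool x rad -0.0021  xaxis [ 0.02  -0.019 -1.   ]
```

>>> arm_command:
  deltas:
    - [-0.002, 0, -0.003, 0]
    - [-0.001, 0, -0.003, 0]
    - [0, 0, 0, 0]

```text
t: 27.15
ee_pos: [565.2, 43.7, 104.5]
orientation: [-2.212, 0.107, 2.166]
ft_force: [0.3, -0.5, 0.4]
width: 56.1
```

```bash
python3 -c "
from h import *
togo([565.0,44.0,103.8],-14.5-80)"
```

```text
t 27.15 tcp [565.2  43.7 104.5] ytool heading -94.61 F [ 0.3 -0.5  0.4] M [-0.02  0.12 -0.02] w 56.1 q6 1.74
delta tool mm [ 0.7 -0.3  0.2] turn about tool x rad -0.0019  xaxis [ 0.02  -0.019 -1.   ]
```

>>> arm_command:
  deltas:
    - [0, 0, 0, 0]
    - [0, 0, 0, 0]
    - [0, 0, 0, 0]
    - [0, 0, 0, 0]
    - [0, 0, 0, 0]
    - [0, 0, 0, 0]
    - [0, 0, 0, 0]
  hand: 0.0

```text
t: 27.85
ee_pos: [566.1, 43.9, 105.7]
orientation: [-2.214, 0.107, 2.163]
ft_force: [0.3, 0.4, -0.6]
width: 8.7
```

```bash
python3 -c "
from h import *
kn()"
```

```text
theta 1.398 1mm of fence y = tool y -0.99 z -0.17; fence x = tool y 0.17 z -0.99
t 27.85 grip fence x 5.6 y 13.6 z 99.1 yaw err deg -170.12 F [ 0.2  0.4 -0.6] M [0.17 0.18 0.08] tilt [ 0.027 -0.012] w 8.7 q6 1.74
```

>>> arm_command:
  deltas:
    - [0, 0, 0, -0.08]
    - [0, 0, 0, -0.08]
    - [0, 0, 0, -0.08]
    - [0, 0, 0, -0.08]
    - [0, 0, 0, -0.06]
    - [0, 0, 0, -0.06]

```text
t: 28.45
ee_pos: [565.6, 44.6, 105.4]
orientation: [2.027, 0.359, -1.99]
ft_force: [-0.3, 1.5, -0.9]
width: 8.6
```

```bash
python3 -c "
from h import *
kn()"
```

```text
theta 0.944 1mm of fence y = tool y -0.81 z -0.59; fence x = tool y 0.59 z -0.81
t 28.45 grip fence x 5.0 y 14.2 z 98.8 yaw err deg -144.09 F [-0.7  1.4 -0.9] M [ 0.19  0.22 -0.15] tilt [ 0.025 -0.011] w 8.6 q6 1.28
```

Now release, go back to the arm, and push.

>>> arm_command:
  deltas:
    - [0, 0, 0, 0]
    - [0, 0, 0, 0]
    - [0, 0, 0, 0]
    - [0, 0, 0, 0]
    - [-0.015, 0, 0, 0]
    - [-0.03, 0, 0, 0]
    - [0, 0, 0, 0.13]
    - [0, 0, 0, 0.13]
    - [0, 0, 0, 0.13]
    - [0, 0, 0, 0.13]
  hand: 0.056

```text
t: 29.45
ee_pos: [565.8, 45.2, 157.9]
orientation: [-2.168, 0.197, 2.111]
ft_force: [0.3, 0.1, -0.2]
width: 56.2
```

```bash
python3 -c "
from h import *
togo([513.3,57.6,130],75.5)"
```

```text
t 29.45 tcp [565.8  45.2 157.9] ytool heading -99.7 F [ 0.3  0.1 -0.2] M [ 0.04  0.17 -0.05] w 56.2 q6 1.82
delta tool mm [26.3 -3.7 54.6] turn about tool x rad 0.0838  xaxis [ 0.025 -0.017 -1.   ]
```

>>> arm_command:
  deltas:
    - [0, -0.001, 0.018, 0]
    - [0, -0.001, 0.018, 0]
    - [0, -0.001, 0.018, 0.04]
    - [0.01, 0, 0, 0.044]
    - [0.01, 0, 0, 0]
    - [0, 0, 0, 0]

```text
t: 30.05
ee_pos: [514.6, 57.6, 142.6]
orientation: [-2.124, 0.287, 2.049]
ft_force: [-0.2, 0.0, -0.9]
width: 55.7
```

```bash
python3 -c "
from h import *
togo([513.3,57.6,58.3],75.5)"
```

```text
t 30.05 tcp [514.6  57.6 142.6] ytool heading -104.99 F [-0.2  0.  -0.9] M [0.05 0.18 0.03] w 55.7 q6 1.95
delta tool mm [84.2 -0.2  4.4] turn about tool x rad -0.0086  xaxis [ 0.034 -0.016 -0.999]
```

>>> arm_command:
  deltas:
    - [0.015, 0, 0.001, -0.008]
    - [0.015, 0, 0, 0]
    - [0.015, 0, 0, 0]
    - [0.012, 0, 0, 0]
    - [0, 0, 0, 0]

```text
t: 30.55
ee_pos: [519.4, 56.8, 86.3]
orientation: [-2.136, 0.274, 2.05]
ft_force: [0.8, 0.2, -0.2]
width: 55.8
```

```bash
python3 -c "
from h import *
togo([513.3,57.6,58.3],75.5)"
```

```text
t 30.55 tcp [519.4  56.8  86.3] ytool heading -104.32 F [ 0.8  0.2 -0.2] M [-0.02  0.19 -0.04] w 55.8 q6 1.94
delta tool mm [27.8  0.5  7.3] turn about tool x rad 0.0031  xaxis [ 0.039 -0.016 -0.999]
```

>>> arm_command:
  deltas:
    - [0.008, 0, 0.004, 0.003]
    - [0.008, 0, 0.003, 0]
    - [0.007, 0, 0.001, 0]
    - [0.002, 0, 0, 0]
    - [0, 0, 0, 0]

```text
t: 31.05
ee_pos: [513.0, 58.6, 60.2]
orientation: [-2.135, 0.277, 2.047]
ft_force: [-0.5, 0.1, -0.1]
width: 56.0
```

```bash
python3 -c "
from h import *
togo([513.3,57.6,58.3],75.5);fr()"
```

```text
t 31.05 tcp [513.   58.6  60.2] ytool heading -104.48 F [-0.5  0.1 -0.1] M [0.03 0.12 0.  ] w 56.0 q6 1.95
delta tool mm [ 1.9  0.9 -0.4] turn about tool x rad 0.0004  xaxis [ 0.04  -0.016 -0.999]
t 31.05 grip fence x -49.3 y 14.6 z 53.6 yaw err deg -179.98 F [-0.5 -0.  -0.1] M [0.   0.13 0.  ] tilt [ 0.043 -0.005] w 56.0 q6 1.95
```

>>> arm_command:
  deltas:
    - [0.001, 0.001, 0, 0]
    - [0, 0, 0, 0]
    - [0, 0, 0, 0]
    - [0, 0, 0, 0]
    - [0, 0, 0, 0]
    - [0, 0, 0, 0]
  hand: 0.02

```text
t: 31.65
ee_pos: [513.5, 57.4, 59.8]
orientation: [-2.137, 0.276, 2.045]
ft_force: [0.4, -0.0, -1.4]
width: 27.9
```

```bash
python3 -c "
from h import *
fr()"
```

```text
t 31.65 grip fence x -48.6 y 13.6 z 53.2 yaw err deg -179.97 F [ 0.4  0.1 -1.4] M [-0.03  0.1   0.08] tilt [ 0.045 -0.005] w 27.9 q6 1.95
```

>>> arm_command:
  deltas:
    - [0, -0.0007, 0, 0]

```text
t: 31.75
ee_pos: [513.5, 57.6, 59.8]
orientation: [-2.137, 0.277, 2.046]
ft_force: [-0.5, -8.4, -0.3]
width: 27.4
```

```bash
python3 -c "
from h import *
fr()"
```

```text
t 31.75 grip fence x -48.6 y 13.8 z 53.2 yaw err deg -179.96 F [ 1.6 -8.2 -0.3] M [-1.34 -0.11 -0.18] tilt [ 0.044 -0.006] w 27.4 q6 1.95
```

>>> arm_command:
  deltas:
    - [0, -0.0007, 0, 0]

```text
t: 31.85
ee_pos: [513.5, 57.6, 59.8]
orientation: [-2.137, 0.278, 2.047]
ft_force: [-1.1, -6.9, 0.7]
width: 28.1
```

```bash
python3 -c "
from h import *
fr()"
```

```text
t 31.85 grip fence x -48.6 y 13.8 z 53.2 yaw err deg -179.94 F [ 0.7 -7.   0.7] M [-1.18 -0.17 -0.14] tilt [ 0.044 -0.007] w 28.1 q6 1.96
```

>>> arm_command:
  deltas:
    - [0, 0.0012, 0, 0]
    - [0, 0.0006, 0, 0]

```text
t: 32.05
ee_pos: [513.1, 56.0, 59.8]
orientation: [-2.137, 0.278, 2.046]
ft_force: [0.1, 1.4, -1.5]
width: 28.1
```

```bash
python3 -c "
from h import *
fr()"
```

```text
t 32.05 grip fence x -48.5 y 12.2 z 53.2 yaw err deg -179.96 F [-0.3  1.4 -1.5] M [0.2  0.26 0.07] tilt [ 0.044 -0.006] w 28.1 q6 1.95
```

>>> arm_command:
  deltas:
    - [0, -0.0007, 0, 0]
    - [0, -0.0007, 0, 0]

```text
t: 32.25
ee_pos: [513.3, 57.0, 59.8]
orientation: [-2.137, 0.278, 2.047]
ft_force: [-0.4, -2.9, -1.0]
width: 28.1
```

```bash
python3 -c "
from h import *
fr()"
```

```text
t 32.25 grip fence x -48.6 y 13.2 z 53.2 yaw err deg -179.96 F [ 0.3 -2.9 -1. ] M [-0.52 -0.   -0.06] tilt [ 0.044 -0.007] w 28.1 q6 1.95
```

>>> arm_command:
  deltas:
    - [0, -0.0007, 0, 0]

```text
t: 32.35
ee_pos: [513.5, 57.6, 59.8]
orientation: [-2.137, 0.279, 2.047]
ft_force: [-0.6, -5.3, -1.0]
width: 27.8
```

```bash
python3 -c "
from h import *
fr()"
```

```text
t 32.35 grip fence x -48.6 y 13.8 z 53.2 yaw err deg -179.96 F [ 0.8 -5.3 -1. ] M [-0.86  0.03 -0.14] tilt [ 0.044 -0.007] w 27.8 q6 1.96
```

>>> arm_command:
  deltas:
    - [0, -0.0006, 0, 0]

```text
t: 32.45
ee_pos: [513.5, 57.7, 59.8]
orientation: [-2.137, 0.279, 2.048]
ft_force: [-1.3, -8.3, 0.0]
width: 27.6
```

>>> arm_command:
  deltas:
    - [0, -0.0005, 0, 0]
    - [0, 0, 0, 0]
    - [0, 0, 0, 0]
    - [0, 0, 0, 0]
  hand: 0.056

```text
t: 32.85
ee_pos: [514.1, 58.9, 60.0]
orientation: [-2.138, 0.278, 2.047]
ft_force: [-0.5, 1.2, -0.1]
width: 55.1
```

```bash
python3 -c "
from h import *
fr()"
```

```text
t 32.85 grip fence x -48.4 y 15.2 z 53.4 yaw err deg -179.95 F [-0.8  1.  -0.1] M [-0.02  0.18  0.01] tilt [ 0.044 -0.007] w 55.1 q6 1.96
```

>>> arm_command:
  deltas:
    - [-0.02, 0, 0, 0]
    - [-0.03, 0, 0, 0]
    - [-0.03, 0, 0, 0]
    - [-0.01, 0, 0, -0.12]
    - [0, 0, 0, -0.13]
    - [0, 0, 0, -0.13]
    - [0, 0, 0, -0.13]
    - [0, 0, 0, -0.12]
    - [0, 0, 0, 0]

```text
t: 33.75
ee_pos: [510.2, 62.0, 154.2]
orientation: [2.029, 0.382, -1.951]
ft_force: [0.5, -0.3, 0.2]
width: 56.0
```

```bash
python3 -c "
from h import *
togo([565.3,44.5,150],-68.6)"
```

```text
t 33.75 tcp [510.2  62.  154.2] ytool heading -66.93 F [ 0.5 -0.3  0.2] M [-0.09  0.12  0.05] w 56.0 q6 1.3
delta tool mm [  6.9  37.5 -43.6] turn about tool x rad 0.0291  xaxis [ 0.042 -0.016 -0.999]
```

>>> arm_command:
  deltas:
    - [0, 0.012, -0.014, 0]
    - [0, 0.012, -0.015, 0]
    - [0, 0.012, -0.014, 0.029]
    - [0, 0, 0, 0]

```text
t: 34.15
ee_pos: [564.6, 45.8, 156.7]
orientation: [2.054, 0.344, -1.976]
ft_force: [-0.3, 0.6, -0.2]
width: 55.6
```

```bash
python3 -c "
from h import *
togo([565.3,44.5,104.5],-68.6)"
```

```text
t 34.15 tcp [564.6  45.8 156.7] ytool heading -69.36 F [-0.3  0.6 -0.2] M [-0.01  0.11  0.01] w 55.6 q6 1.3
delta tool mm [52.2 -0.1  1.5] turn about tool x rad -0.0133  xaxis [ 0.042 -0.016 -0.999]
```

>>> arm_command:
  deltas:
    - [0.014, 0, 0.001, -0.006]
    - [0.014, 0, 0, -0.006]
    - [0.012, 0, 0, 0]
    - [0, 0, 0, 0]

```text
t: 34.55
ee_pos: [561.5, 45.3, 111.9]
orientation: [2.044, 0.354, -1.975]
ft_force: [0.4, -0.8, -0.2]
width: 56.2
```

```bash
python3 -c "
from h import *
togo([565.3,44.5,104.5],-68.6)"
```

```text
t 34.55 tcp [561.5  45.3 111.9] ytool heading -68.74 F [ 0.4 -0.8 -0.2] M [-0.04  0.2  -0.02] w 56.2 q6 1.29
delta tool mm [ 7.6  1.9 -3.1] turn about tool x rad -0.0025  xaxis [ 0.037 -0.016 -0.999]
```

>>> arm_command:
  deltas:
    - [0.004, 0.001, -0.002, 0]
    - [0.003, 0.001, -0.002, 0]
    - [0, 0, 0, 0]

```text
t: 34.85
ee_pos: [565.6, 45.0, 103.7]
orientation: [2.042, 0.355, -1.976]
ft_force: [0.2, -0.5, -0.2]
width: 56.3
```

```bash
python3 -c "
from h import *
togo([565.6,45.0,104.8],-68.6)"
```

```text
t 34.85 tcp [565.6  45.  103.7] ytool heading -68.72 F [ 0.2 -0.5 -0.2] M [-0.    0.14  0.04] w 56.3 q6 1.29
delta tool mm [-1.1  0.  -0.1] turn about tool x rad -0.0022  xaxis [ 0.036 -0.016 -0.999]
```

>>> arm_command:
  deltas:
    - [0, 0, 0, 0]
    - [0, 0, 0, 0]
    - [0, 0, 0, 0]
    - [0, 0, 0, 0]
    - [0, 0, 0, 0]
    - [0, 0, 0, 0]
  hand: 0.0

```text
t: 35.45
ee_pos: [566.6, 45.0, 105.1]
orientation: [2.044, 0.355, -1.974]
ft_force: [-0.7, -0.1, 0.9]
width: 11.3
```

```bash
python3 -c "
from h import *
kn()"
```

```text
theta 0.947 1mm of fence y = tool y -0.81 z -0.59; fence x = tool y 0.58 z -0.81
t 35.45 grip fence x 5.9 y 14.9 z 98.5 yaw err deg -144.23 F [-0.7 -0.3  0.9] M [-0.07  0.14  0.03] tilt [ 0.041 -0.006] w 11.3 q6 1.29
```

>>> arm_command:
  deltas:
    - [0, 0, 0, 0]
    - [0, 0, 0, 0]

```text
t: 35.65
ee_pos: [566.3, 45.1, 105.1]
orientation: [2.044, 0.355, -1.974]
ft_force: [-0.7, -0.9, -0.8]
width: 8.7
```

```bash
python3 -c "
from h import *
kn()"
```

```text
theta 0.947 1mm of fence y = tool y -0.81 z -0.58; fence x = tool y 0.58 z -0.81
t 35.65 grip fence x 5.6 y 14.9 z 98.5 yaw err deg -144.25 F [-0.5 -1.1 -0.8] M [-0.09  0.17 -0.07] tilt [ 0.04  -0.006] w 8.7 q6 1.29
```

>>> arm_command:
  deltas:
    - [0, -0.0004, -0.0003, 0.06]
    - [0, -0.0003, -0.0002, 0.06]
    - [0, -0.0003, -0.0002, 0.06]

```text
t: 35.95
ee_pos: [566.6, 45.1, 105.1]
orientation: [2.151, 0.177, -2.075]
ft_force: [-1.0, -2.3, 0.8]
width: 8.7
```

```bash
python3 -c "
from h import *
kn()"
```

```text
theta 1.130 1mm of fence y = tool y -0.90 z -0.43; fence x = tool y 0.43 z -0.90
t 35.95 grip fence x 5.9 y 14.9 z 98.5 yaw err deg -154.74 F [-0.4 -2.5  0.8] M [-0.57  0.18  0.16] tilt [ 0.041 -0.008] w 8.7 q6 1.47
```

>>> arm_command:
  deltas:
    - [0, -0.0003, -0.0001, 0.06]
    - [0, -0.0003, -0.0001, 0.06]
    - [0, -0.0003, -0.0001, 0.06]

```text
t: 36.25
ee_pos: [567.0, 44.5, 105.3]
orientation: [2.251, -0.019, -2.167]
ft_force: [-1.2, -3.1, 1.9]
width: 8.7
```

```bash
python3 -c "
from h import *
kn()"
```

```text
theta 1.315 1mm of fence y = tool y -0.97 z -0.25; fence x = tool y 0.25 z -0.97
t 36.25 grip fence x 6.4 y 14.5 z 98.7 yaw err deg -165.33 F [-0.4 -3.3  1.9] M [-0.55  0.15  0.24] tilt [ 0.042 -0.011] w 8.7 q6 1.66
```

>>> arm_command:
  deltas:
    - [0, 0, 0, 0.06]
    - [0, 0, 0, 0.04]

```text
t: 36.45
ee_pos: [567.1, 43.9, 105.4]
orientation: [-2.222, 0.131, 2.137]
ft_force: [0.5, -0.1, -0.0]
width: 8.2
```

```bash
python3 -c "
from h import *
kn()"
```

```text
theta 1.418 1mm of fence y = tool y -0.99 z -0.15; fence x = tool y 0.15 z -0.99
t 36.45 grip fence x 6.7 y 13.9 z 98.8 yaw err deg -171.23 F [ 0.5  0.  -0. ] M [-0.03  0.28  0.26] tilt [ 0.042 -0.012] w 8.2 q6 1.77
```

>>> arm_command:
  deltas:
    - [0, 0, 0, 0]
    - [0, 0, 0, 0]
    - [0, 0, 0, 0]
    - [0, 0, 0, 0]
    - [-0.015, 0, 0, 0]
    - [-0.03, 0, 0, 0]
    - [-0.01, 0, 0, 0.08]
    - [0, 0, 0, 0.08]
    - [0, 0, 0, 0]
  hand: 0.056

```text
t: 37.35
ee_pos: [565.4, 45.4, 166.3]
orientation: [-2.133, 0.292, 2.044]
ft_force: [1.4, 0.8, -0.5]
width: 56.2
```

```bash
python3 -c "
from h import *
togo([513.3,57.6,140],75.5)"
```

```text
t 37.35 tcp [565.4  45.4 166.3] ytool heading -104.99 F [ 1.4  0.8 -0.5] M [0.   0.14 0.01] w 56.2 q6 1.92
delta tool mm [23.9  1.4 54.6] turn about tool x rad -0.0086  xaxis [ 0.04  -0.022 -0.999]
```

>>> arm_command:
  deltas:
    - [0, 0, 0.018, 0]
    - [0, 0, 0.018, 0]
    - [0, 0, 0.018, 0]
    - [0.012, 0, 0, 0]
    - [0.012, 0, 0, 0]
    - [0, 0, 0, 0]

```text
t: 37.95
ee_pos: [515.0, 58.9, 141.3]
orientation: [-2.144, 0.279, 2.045]
ft_force: [0.4, -0.6, 0.0]
width: 55.7
```

```bash
python3 -c "
from h import *
togo([513.3,57.6,60],75.5)
for n,(y,x) in (('scene',(175,275)),):
    a=ctrl.get_image(n);a=cv2.cvtColor(a,cv2.COLOR_RGB2BGR);cv2.imwrite(f'pics/{n}10.png',cv2.resize(a[y:y+58,x:x+64],None,fx=10,fy=10,interpolation=cv2.INTER_LINEAR))
"
```

```text
t 37.95 tcp [515.   58.9 141.3] ytool heading -104.32 F [ 0.4 -0.6  0. ] M [0.03 0.15 0.02] w 55.7 q6 1.95
delta tool mm [81.2  0.9  5.3] turn about tool x rad 0.0032  xaxis [ 0.045 -0.021 -0.999]
```

View pics/scene10.png

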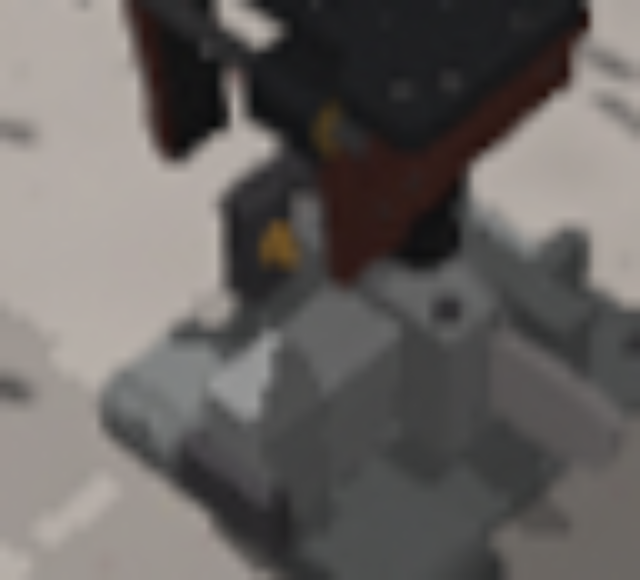

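The carrier is unchanged, with the screw at (275,245) against the stop. Descending to touch the arm.

>>> arm_command:
  deltas:
    - [0.015, 0, 0.002, 0.003]
    - [0.015, 0, 0.001, 0]
    - [0.015, 0, 0, 0]
    - [0.012, 0, 0, 0]
    - [0, 0, 0, 0]

```text
t: 38.5
ee_pos: [519.9, 57.8, 82.8]
orientation: [-2.146, 0.281, 2.039]
ft_force: [0.1, 0.6, 0.3]
width: 55.8
```

```bash
python3 -c "
from h import *
togo([513.3,57.6,60],75.5)"
```

```text
t 38.5 tcp [519.9  57.8  82.8] ytool heading -104.48 F [0.1 0.6 0.3] M [ 0.01  0.18 -0.02] w 55.8 q6 1.96
delta tool mm [22.4  1.7  7.5] turn about tool x rad 0.0003  xaxis [ 0.049 -0.021 -0.999]
```

>>> arm_command:
  deltas:
    - [0.007, 0.001, 0.004, 0]
    - [0.007, 0, 0.003, 0]
    - [0.006, 0, 0.001, 0]
    - [0, 0, 0, 0]

```text
t: 38.9
ee_pos: [513.4, 58.4, 61.6]
orientation: [-2.148, 0.281, 2.037]
ft_force: [0.2, -0.1, -0.1]
width: 56.1
```

```bash
python3 -c "
from h import *
togo([513.3,57.6,60],75.5);fr()"
```

```text
t 38.9 tcp [513.4  58.4  61.6] ytool heading -104.48 F [ 0.2 -0.1 -0.1] M [0.09 0.22 0.01] w 56.1 q6 1.97
delta tool mm [ 1.6  0.8 -0.1] turn about tool x rad 0.0003  xaxis [ 0.05  -0.021 -0.999]
t 38.9 grip fence x -48.9 y 14.5 z 55.0 yaw err deg -179.98 F [ 0.2 -0.1 -0.1] M [0.03 0.24 0.01] tilt [ 0.054 -0.008] w 56.1 q6 1.97
```

>>> arm_command:
  deltas:
    - [0, 0.0003, 0, 0]
    - [0, 0, 0, 0]
    - [0, 0, 0, 0]
    - [0, 0, 0, 0]
    - [0, 0, 0, 0]
    - [0, 0, 0, 0]
  hand: 0.02

```text
t: 39.5
ee_pos: [513.6, 57.3, 62.4]
orientation: [-2.15, 0.281, 2.037]
ft_force: [0.5, 0.3, -3.2]
width: 28.0
```

```bash
python3 -c "
from h import *
fr()"
```

```text
t 39.5 grip fence x -48.3 y 13.5 z 55.8 yaw err deg -179.92 F [ 0.5  0.4 -3.2] M [0.28 0.2  0.19] tilt [ 0.055 -0.009] w 28.0 q6 1.97
```

>>> arm_command:
  deltas:
    - [0, -0.0008, 0, 0]

```text
t: 39.6
ee_pos: [513.5, 57.5, 62.3]
orientation: [-2.15, 0.281, 2.039]
ft_force: [-0.2, -9.5, -0.6]
width: 27.7
```

```bash
python3 -c "
from h import *
fr()"
```

```text
t 39.6 grip fence x -48.4 y 13.7 z 55.7 yaw err deg -179.88 F [ 2.2 -9.2 -0.6] M [-1.63 -0.28 -0.  ] tilt [ 0.054 -0.01 ] w 27.7 q6 1.97
```

>>> arm_command:
  deltas:
    - [0, -0.001, 0, 0]

```text
t: 39.7
ee_pos: [513.5, 57.5, 62.3]
orientation: [-2.151, 0.283, 2.04]
ft_force: [-1.5, -10.8, -0.5]
width: 27.5
```

```bash
python3 -c "
from h import *
fr()"
```

```text
t 39.7 grip fence x -48.5 y 13.7 z 55.7 yaw err deg -179.84 F [  1.2 -10.9  -0.5] M [-1.6  -0.24 -0.03] tilt [ 0.054 -0.011] w 27.5 q6 1.97
```

>>> arm_command:
  deltas:
    - [0, -0.0014, 0, 0]

```text
t: 39.8
ee_pos: [513.6, 57.5, 62.2]
orientation: [-2.151, 0.284, 2.042]
ft_force: [-0.3, -13.9, 1.4]
width: 27.7
```

```bash
python3 -c "
from h import *
fr()"
```

```text
t 39.8 grip fence x -48.5 y 13.7 z 55.6 yaw err deg -179.81 F [  3.2 -13.5   1.4] M [-2.01 -0.41 -0.09] tilt [ 0.054 -0.013] w 27.7 q6 1.97
```

>>> arm_command:
  deltas:
    - [0, -0.0005, 0, 0]
    - [0, 0, 0, 0]
    - [0, 0, 0, 0]
    - [0, 0, 0, 0]
  hand: 0.056

```text
t: 40.2
ee_pos: [514.1, 58.2, 62.6]
orientation: [-2.151, 0.284, 2.041]
ft_force: [0.9, -0.1, 0.2]
width: 54.7
```

>>> arm_command:
  deltas:
    - [-0.02, 0, 0, 0]
    - [-0.03, 0, 0, 0]
    - [-0.03, 0, 0, 0]
    - [-0.03, 0, 0, 0]
    - [-0.03, 0, 0.02, 0]
    - [0, 0.03, 0.03, 0]
    - [0, 0.045, 0.02, 0]
    - [0, 0.045, 0, 0]
    - [0, 0.045, 0, 0]
    - [0, 0.02, 0, 0]

```text
t: 41.2
ee_pos: [391.8, -99.7, 207.6]
orientation: [-2.161, 0.272, 2.039]
ft_force: [0.1, 1.2, -0.3]
width: 56.0
```

```bash
python3 -c "
from h import *
fr()
for n,(y,x) in (('scene',(175,275)),('top',(165,275))):
    a=ctrl.get_image(n);a=cv2.cvtColor(a,cv2.COLOR_RGB2BGR);cv2.imwrite(f'pics/{n}11f.png',a);
    s=10;o=cv2.resize(a[y:y+58,x:x+64],None,fx=s,fy=s,interpolation=cv2.INTER_LINEAR);cv2.imwrite(f'pics/{n}11.png',o)
"; python3 cmp.py 9f 11f;  python3 cmp.py 7f 11f
```

```text
t 41.2 grip fence x -126.9 y -169.0 z 201.0 yaw err deg -179.31 F [-0.2  1.2 -0.3] M [-0.03  0.09 -0.01] tilt [ 0.06  -0.009] w 56.0 q6 1.55
top arm [-0.27  0.26] fence ctrl [-0.02  0.23]
scene arm [0.64 0.16]
top9f 291.5696012039127 194.8216704288939 1329.0 [7, 0, 0, 0, 48, 239, 338, 343, 261, 92, 0, 0, 0, 0, 0, 0, 0, 0, 0, 0]
top11f 291.5814307458143 194.83409436834094 1314.0 [6, 0, 0, 0, 48, 235, 336, 340, 256, 93, 0, 0, 0, 0, 0, 0, 0, 0, 0, 0]
scene9f 302.5042105263158 198.33052631578948 950.0 [0, 0, 0, 0, 0, 0, 0, 0, 0, 0, 0, 0, 0, 5, 31, 1, 83, 294, 395, 141]
scene11f 304.5 189.78125 160.0 [0, 0, 0, 0, 0, 0, 0, 0, 0, 2, 5, 3, 18, 10, 32, 1, 0, 0, 0, 1]
top px per mm x,y,z [[0.1, -0.32], [-0.33, -0.1], [-0.01, -0.06]]
scene px per mm x,y,z [[0.25, -0.2], [-0.25, -0.19], [-0.01, -0.23]]
top arm [ 0.26 -0.74] fence ctrl [-0.05  0.07]
scene arm [ 0.63 -0.75]
top7f 291.27839335180056 195.35526315789474 1444.0 [7, 0, 0, 0, 134, 317, 348, 324, 237, 77, 0, 0, 0, 0, 0, 0, 0, 0, 0, 0]
top11f 291.5814307458143 194.83409436834094 1314.0 [6, 0, 0, 0, 48, 235, 336, 340, 256, 93, 0, 0, 0, 0, 0, 0, 0, 0, 0, 0]
scene7f 302.6140350877193 198.9813596491228 912.0 [0, 0, 0, 0, 0, 0, 0, 0, 0, 0, 0, 0, 0, 5, 31, 2, 126, 288, 357, 37]
scene11f 304.5 189.78125 160.0 [0, 0, 0, 0, 0, 0, 0, 0, 0, 2, 5, 3, 18, 10, 32, 1, 0, 0, 0, 1]
top px per mm x,y,z [[0.1, -0.32], [-0.33, -0.1], [-0.01, -0.06]]
scene px per mm x,y,z [[0.25, -0.2], [-0.25, -0.19], [-0.01, -0.23]]
```

View pics/top11.png

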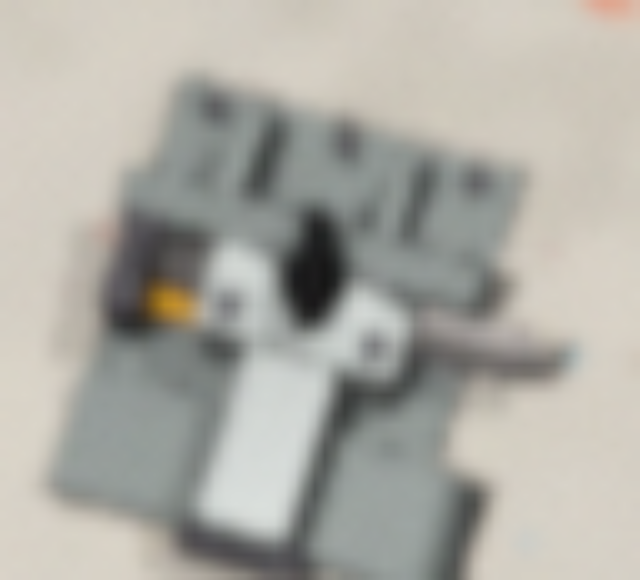

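View pics/scene11f.png

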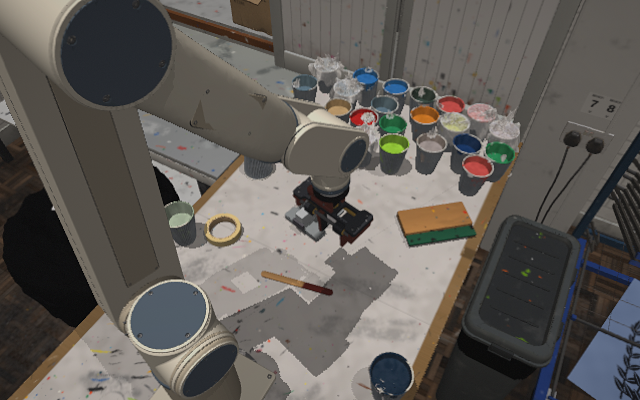

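The top view shows the same screw position as the first clamp, with its tip at (150,300) in the crop against the stop. The wing is turned about 80°, and the tape and squeegee are where they were. The robot is clear, so I'm handing in.

```bash
python3 -c "
from h import *
print(ctrl.close_job())"
```

```text
the job is handed in; nothing more can be done
None
```

The stop carrier is on the dovetail bar with its screw tip against the end stop, and the clamp knob is tightened. I handed the job in at about 41 s; no verdict was given.

**What I did**
- I slid the carrier on from the open end. A sideways pull of about 8 N was resisted, so the jaws had hold of the bar.
- It met the end stop at fence y of about 14 mm, with at most about 11 N measured at the wrist.
- I tightened the knob to about 1.40 rad. The pictures then left a possible gap of up to about 0.5 mm at the screw tip.
- I eased the knob back to 0.94 rad and slid the carrier against the stop again at about 8 N. I then retightened to about 1.42 rad, where the torque was about 0.26 N m. By the given figures that is roughly 20 N on the bar.

**Last checks**
- **Held fast:** a push of about 13.5 N on the clamped arm moved it only 0.2 mm, about what the arm itself gives.
- **Against the stop:** under that push the carrier stood at y 13.7 mm. The stop had been felt at y 13.8 mm while the clamp was only snug. In the top view the screw tip is in the same place after both clampings.
- **Surroundings:** the tape and squeegee look unmoved. The cup was partly hidden by the arm in the last picture.

**Open points**
- The two cameras disagreed by about 4 mm in y, so I relied on touch for the final position.
- The pictures cannot rule out a gap of about 0.1 mm at the tip, and I did not measure the remaining force on the stop.
- In the last scene picture the gripper hid the screw, so the scene comparison there was not usable.

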